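Turn valve caps over from the jig's pockets into a tray

ROBOT

A 6-joint arm with a two-finger parallel gripper is mounted at the origin on a cart in front of the work surface, level with it; the furniture and walls round the work are solid. World frame = base frame: x ahead of the robot, y to its left, z up, the work surface at z = 0. Lengths are in m, angles in degrees, forces in N, time in s.
With the tool pointing down it reaches from about 0.425 to 0.95 m from the base axis. Payload 14.7 kg.
Tool frame: the origin (TCP) lies on the centre line of the jaws, within the pads' length; the fingertips stand 17 mm ahead of it and the grasp point (between the pads) lies 2 mm behind it; z points along the fingers, y is the line along which they close (so a half turn about z gives the same grasp; the last joint's range is limited). The gripper opens to 85 mm and grips with 20 to 120 N. Pads are 22 mm wide; open, the fingers measure 114 mm over their backs; the gripper's body (76 mm by 85 mm) begins 54 mm behind the grasp point. The pads swing forward as they close: fully open they stand 13 mm farther back than shut.
Start: joints at [-67.472, 27.513, 91.461, -0, 61.026, -2.67], TCP at [0.277, -0.588, 0.248] pointing down, gripper open.
Joint ranges: [-157.49, 157.49], [-46.99, 117.5], [13.45, 153.17], [-89.5, 269.5], [5.16, 153.95], [-167.48, 167.48]. Speed limits (degrees/s): [108.29, 108.29, 136.94, 172.46, 172.46, 172.46].

INTERFACE

Orientations are given as [roll, pitch, yaw] about the fixed x, y, z axes, in that order (R = Rz(yaw) Ry(pitch) Rx(roll)).
In Python, from plant import r gives the robot as it stands.
- The arm moves only by the shell command python3 nudge.py 'ROWS' [FORCE]. ROWS is rows parted by semicolons, their numbers by spaces, 1 to 8 of them, each of 7 numbers: dx, dy, dz in m, then a rotation vector rx, ry, rz in degrees, then the finger opening in m; each row is the pose to reach, as a shift and turn from the pose commanded when the command began, along the tool's axes at that moment; what a row does not reach only later rows make up. A row lasts 1/8 s, in which the tool goes at most 0.0625 m and 10.7 degrees, less where a joint would pass 70% of its speed; a pose out of reach is approached as far as the arm can. The fingers move at their own pace and stop on an object; FORCE is the grip in N (left out, the last holds). Time passes only in rows, so rows that do not move let the fingers close. It prints the time, the measured TCP pose, the force, the opening and the grip force at its end.
- r.get_state(): the state, without advancing time (a new reading comes with each control period).
- r.capture(name): name is "scene" or "top"; returns a dict with "frame" (400x640x3 uint8, blue, green, red), "fx", "fy", "cx", "cy" (pixels), "R" (3x3) and "t" (3): a world point X has camera coordinates R X + t. Camera axes: x right, y down, z forward; pixel columns grow to the right and rows downward; lengths in m; the calibration is good to about 2 mm. A picture is of the moment at which its call begins. There is no depth.
- r.sign_off(): hands the job in; it is judged then, once.
The state is a dict: "clock": time; "q": joint angles; "qd": joint speeds; "tau": joint torques, N m; "tcp_pos": TCP position; "tcp_rot": TCP orientation; "ft_force": force on the tool from outside, world axes, zero at the start; "torque": the same for the moment, N m; "opening": finger opening in m; "grasp_force": force on a finger pad.
Only numpy, scipy, OpenCV 4.12 (cv2) and the standard library are available. Lean on these libraries where they do the work, as an engineer would, in place of code of your own. Each camera call takes 0.05 s, during which the arm holds its last target. There are 200 camera calls.

TASK

Turn the valve caps over into the empty tray with the turnover jig. Put every loose 48 mm valve cap that lies on the bench left of the jig, just as it lies with its holes up, into a pocket of the jig's leaf, lay the empty tray, by the rib on its back, face-down on the leaf between the locating pins, and turn both turnbuttons in over it. Swing the leaf by its grip roller fully over on to the raised bed, turn both buttons out again, and swing the leaf fully back, so that the tray is left lying flat on the bed, pockets up, with all the caps seated in it open side up; leave the larger cover alone.

Things in the scene. Friction and masses are not known exactly. Their poses are not given: they have to be found in the camera images.
- jig: fixed turnover jig, dark steel base plate 230 x 300 x 10 mm; origin at the centre of its underside on the bench, x across the hinge towards the raised bed, y along the hinge, z up. A swinging leaf is hinged over its middle, 60 mm above the bench. On the +x side stands an aluminium bed 70 x 176 mm, 48.3 mm high, with a slot 25 x 90 mm in it for the tray's rib
- hinge (a point): middle of the hinge axis, 60 mm above the bench over the jig's origin; the axis is parallel to the jig's y
- bed (a point): centre of the top of the raised bed, 54.5 mm from the hinge axis; the middle of the tray comes to lie here
- leaf (a joint): angle of the leaf about the hinge, rad: 0 = lying on the -x side, pockets up; pi = swung right over on to the +x side, pockets down over the bed; hard stops at both ends. The hinge is stiff (0.45 N m friction) and the leaf stays where it is left. Steel plate 80 x 306 x 6 mm, its back 17 mm from the plane of the rims
- leaf_row (a point): centre of the leaf's fixed row of pockets, in the plane of their rims, which also holds the hinge axis, 54.5 mm away; z points out of the pockets (up at joint 0, down at pi), y along the row, -x away from the hinge. Four pockets 53 mm square, 7.5 mm deep, at y = -85.5, -28.5, 28.5 and 85.5 mm, walls 4 mm; row 61 x 232 mm
- pin (a point): top of one of eight round locating pins of 6 mm, which stand 7 mm above the rims round the row and locate the tray with 1.5 mm play on each side: at x = +-35, y = +-57 mm and at x = +-18, y = +-120.5 mm from the row's centre; this one is at x = -35, y = +57
- knob (a point): centre of the black grip roller at the leaf's outer edge, 20 mm in diameter and 24 mm long, parallel to the hinge and turning freely on its pin, so that the leaf can swing while the fingers keep their direction; 122 mm out from the hinge axis and 14 mm behind the plane of the rims (46 mm above the bench at joint 0, 74 mm at pi); pinch it by its flat ends; 30 mm off the leaf's edge on an 8 mm stem
- button_left (a joint): turnbutton on the leaf at y = +136 mm of the row, rad: 0 = its arm points in over the end of the tray (secured); 1.6 = turned out, clear of the tray, its arm pointing away from the hinge; stays where it is left (0.04 N m). The arm, 14 mm wide and 5 mm thick, reaches 33 mm from the pivot. Seen from the front of the leaf (above at joint 0) it turns out clockwise
- button_right (a joint): the same turnbutton at y = -136 mm of the row; seen from the front of the leaf it turns out anticlockwise
- button_left_front (a point): on the left button's pivot, 8 mm under the top of its front grip fin, which lies along the arm: 10 mm thick, 30 mm long, 19.5 mm high above the arm, top 37 mm above the rims
- button_right_front (a point): the same point of the right button's front fin
- button_left_rear (a point): on the left button's pivot, 8 mm from the end of the equal grip fin behind the leaf on the same shaft; it stands up 22 mm above the leaf's back when the leaf is swung over, parallel to the arm
- button_right_rear (a point): the same point of the right button's rear fin
- tray: loose plain aluminium tray, 61 x 232 mm, 200 g, lying face-down on the bench at the start, with four pockets matching the leaf's (53 mm square, 7.5 mm deep, floor 3.5 mm); along the middle of its back, 11 mm up, runs a grip rib 12 mm wide, 70 mm long and 17 mm high. Origin at the centre of its rim plane (underside as it lies), z up out of its back, y along tray and rib; either end round will do
- part_a: zinc-plated valve cap, a 48 mm round shallow cup 13 mm high and 34 g, six holes in its floor; it lies with the holes up and the open side down; origin at the centre of its open side (its underside as it lies), z up out of the holes; two to four of the four caps are present; grasp it across its diameter near its top, since the lower 7.5 mm go into a pocket
- part_b: another such valve cap
- part_c: another such valve cap
- part_d: another such valve cap
- big_cover: bystander: larger zinc-plated cover, 57 mm round and 17 mm high, open side up, too big for the pockets; origin at the centre of its underside

How it is judged:
By the outcome, as a careful person would: the job done as asked, in the order asked, and still so for the second after the job is handed in, with the robot touching nothing.
Of part_a, part_b, part_c, part_d only 2 to 4 are there at a start; the rules pass over those that are not, and their reading is None.
At some moment in a run one of part_a, part_b, part_c, part_d, tray may be knocked a few centimetres aside while the robot is not near it.
Once in a run the grip may slacken for a moment while it holds something.
It also fails if it takes over 210 s, if anything falls off the work surface, if the arm or the gripper's body presses on something with over 40 N, if the wrist force passes 120 N, or if a joint passes its speed limit or range.

## Working session

There is one attempt and no reset: what is moved stays moved. The work goes in short steps, Python scripts to look and compute and a shell command to move; the robot and the scene stay as the last step left them, time stands still between calls to the robot, and variables do not carry over. Pictures are saved under pics/ and viewed, at most 14 in all, crops included, and the job is handed in when it is done.

```bash
ls; mkdir -p pics; python3 - <<'E'
from plant import r
import cv2
for n in("scene","top"):
    c=r.capture(n); cv2.imwrite(f"pics/{n}0.png",c["frame"]); print(n,c["fx"],c["fy"],c["cx"],c["cy"],c["R"],c["t"])
print(r.get_state())
E
```

```text
nudge.py
pics
plant.py
scene 493.24842531335025 493.24842531335025 324.0931308290988 192.00810655607168 [[-0.85750176 -0.51437511  0.01043933]
 [-0.22027657  0.34872922 -0.9109699 ]
 [ 0.46493974 -0.78345784 -0.4123407 ]] [0.46344993 0.19123134 1.22618629]
top 499.9168325906394 499.9168325906394 325.17211943437826 194.71402167005726 [[ 0.00206677 -0.9999957  -0.00208052]
 [-0.98584071 -0.00168866 -0.16767598]
 [ 0.16767174  0.00239761 -0.98583997]] [0.01248375 0.52021924 1.56911424]
{'clock': 0.1, 'q': array([-6.74716476e+01,  2.75470300e+01,  9.14892668e+01,  9.16912076e-04,
        6.10252377e+01, -2.67073594e+00]), 'qd': array([ 0.0019693 , -0.0618266 , -0.10799059,  0.12198861,  0.07449996,
       -0.05382096]), 'tau': array([ 4.93252628e-04, -9.52258801e+01, -4.31042647e+01, -8.58685871e-05,
        5.31066689e-03, -5.82941055e-06]), 'tcp_pos': array([ 0.27663409, -0.58782393,  0.24773353]), 'tcp_rot': array([-1.79938570e+02, -3.66807639e-03,  2.51986418e+01]), 'ft_force': array([-0.37868676, -0.28076402, -0.76074855]), 'torque': array([ 0.02590831, -0.01458547,  0.03383231]), 'grasp_force': 0.0, 'opening': 0.08512383245421891}
```
View pics/top0.png

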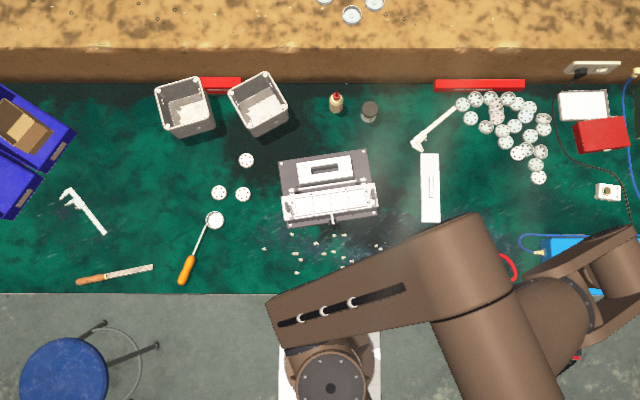

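View pics/scene0.png

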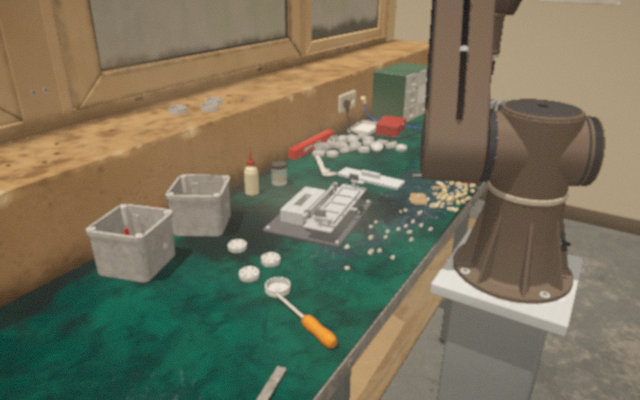

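The top view shows three caps at (246,160), (219,192) and (243,194), the big cover at (215,220), the jig near (328,187) and the tray near (430,187). I'll enlarge the jig and tray.

```bash
python3 - <<'E'
import cv2,numpy as np
a=cv2.imread("pics/top0.png");b=cv2.imread("pics/scene0.png")
A=cv2.resize(a[140:235,270:450],None,fx=4.4,fy=4.4,interpolation=cv2.INTER_CUBIC)[:, :792]
B=cv2.resize(b[160:245,255:415],None,fx=2.1,fy=2.1,interpolation=cv2.INTER_CUBIC)
C=cv2.resize(a[145:235,200:260],None,fx=2,fy=2,interpolation=cv2.INTER_CUBIC)
o=np.zeros((600,800,3),np.uint8);o[:A.shape[0],:A.shape[1]]=A;o[A.shape[0]:A.shape[0]+B.shape[0],:B.shape[1]]=B;o[419:419+C.shape[0],400:400+C.shape[1]]=C
cv2.imwrite("pics/z1.png",o)
E
```

View pics/z1.png

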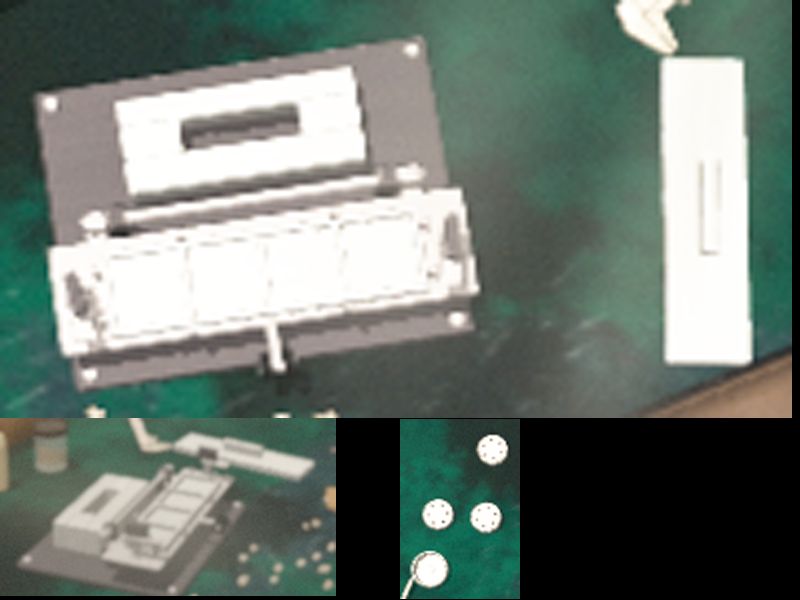

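The jig's yaw is about +9°, its left end is lower in the image, and the leaf lies on the near side with both buttons out. The tray is nearly along world x with its rib in the middle, and all three caps lie clear. I'll enlarge the scene view for corner picks.

```bash
python3 - <<'E'
import cv2,numpy as np
b=cv2.imread("pics/scene0.png")
cv2.imwrite("pics/z2.png",cv2.resize(b[165:285,255:415],None,fx=5,fy=5,interpolation=cv2.INTER_CUBIC))
E
```

```text
(no output)
```

View pics/z2.png

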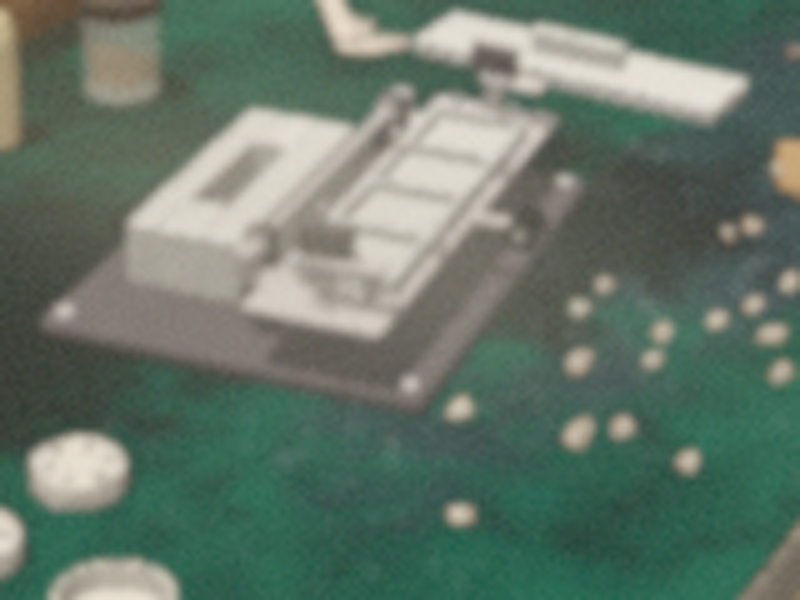

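```bash
cat > h.py <<'E'
import numpy as np,cv2
from scipy.optimize import least_squares
from scipy.spatial.transform import Rotation as Ro
def K(c): return np.array([[c["fx"],0,c["cx"]],[0,c["fy"],c["cy"]],[0,0,1]])
def proj(c,X):
    p=(np.asarray(c["R"])@np.atleast_2d(X).T).T+c["t"]
    return np.c_[p[:,0]/p[:,2]*c["fx"]+c["cx"],p[:,1]/p[:,2]*c["fy"]+c["cy"]]
def cast(c,uv,z):
    R=np.asarray(c["R"]);C=-R.T@c["t"]
    d=R.T@np.array([(uv[0]-c["cx"])/c["fx"],(uv[1]-c["cy"])/c["fy"],1])
    return C+d*(z-C[2])/d[2]
def uncrop(p,s,o): return (np.asarray(p,float)+.5)/s-.5+np.array(o)
def jw(j,P): # jig->world
    P=np.atleast_2d(P).astype(float);a=j[2];c,s=np.cos(a),np.sin(a)
    return np.c_[j[0]+c*P[:,0]-s*P[:,1],j[1]+s*P[:,0]+c*P[:,1],P[:,2]]
def blobs(c,box,thr=150,amin=20):
    f=c["frame"];x0,y0,x1,y1=box;g=f[y0:y1,x0:x1].min(2)
    n,l,st,ce=cv2.connectedComponentsWithStats((g>thr).astype(np.uint8))
    return [(st[i,4],ce[i]+[x0,y0],l==i) for i in range(1,n) if st[i,4]>=amin]
def delta(st,pos,rot=None):
    """pose step in tool axes from measured state"""
    R=Ro.from_euler('xyz',st["tcp_rot"],degrees=True)
    d=R.inv().apply(np.asarray(pos)-st["tcp_pos"])
    rv=(R.inv()*Ro.from_euler('xyz',rot,degrees=True)).as_rotvec(degrees=True) if rot is not None else np.zeros(3)
    return d.round(4),rv.round(2)
E
python3 - <<'E'
from h import *
from plant import r
T=r.capture("top");S=r.capture("scene")
tp=[((38,95),(115,150,10)),((422,37),(115,-150,10)),((80,388),(-115,150,10)),((473,325),(-115,-150,10)),
((115,100),(89.5,88,48.3)),((355,68),(89.5,-88,48.3)),((182,122),(67,45,48.3)),((298,104),(67,-45,48.3)),((300,134),(42,-45,48.3)),((183,150),(42,45,48.3))]
sp=[((45,320),(115,150,10)),((425,405),(-115,150,10)),((582,178),(-115,-150,10)),((128,228),(89.5,88,48.3)),((253,108),(89.5,-88,48.3)),((527,222),(-122,0,46))]
def res(c,pts,s,o):
    uv=uncrop([p[0] for p in pts],s,o);P=np.array([p[1] for p in pts])/1000
    return lambda j:(proj(c,jw(j,P))-uv)
ft=res(T,tp,4.4,(270,140));fs=res(S,sp,5,(255,165))
for nm,F in(("top",[ft]),("scene",[fs]),("both",[ft,fs])):
    o=least_squares(lambda j:np.vstack([f(j) for f in F]).ravel(),[.65,0,.15],loss='soft_l1')
    print(nm,o.x[:2].round(4),np.degrees(o.x[2]).round(2)); 
    for f in F: print(f(o.x).round(1).tolist())
for n,c,box in(("top",T,(200,140,262,232)),("scene",S,(215,225,300,300))):
    for a,ce,m in blobs(c,box): print(n,a,ce.round(1),cast(c,ce,.0065).round(4))
a,ce,m=max(blobs(T,(412,140,450,235)),key=lambda b:b[0])
ys,xs=np.nonzero(m);rc=cv2.minAreaRect(np.c_[xs+412,ys+140].astype(np.float32))
print("tray",a,ce,rc,cast(T,ce,.009),[cast(T,p,.011).round(4) for p in cv2.boxPoints(rc)])
E
```

```text
top [0.5511 0.0073] 8.94
[[-0.9, -0.7], [0.5, -0.9], [-0.8, 0.7], [0.7, 0.9], [0.4, 0.1], [-0.8, -0.7], [-0.7, -0.2], [0.3, -0.3], [1.0, 0.3], [0.2, 0.9]]
scene [0.5476 0.0087] 9.69
[[-1.0, 0.4], [0.5, -0.7], [0.9, -0.1], [-0.0, -1.0], [-0.6, 0.1], [0.2, 0.8]]
both [0.55   0.0068] 9.34
[[-1.0, -0.0], [0.4, -0.9], [-0.3, 1.3], [1.0, 0.9], [0.4, 0.6], [-0.8, -0.5], [-0.7, 0.2], [0.2, -0.0], [1.1, 0.6], [0.2, 1.3]]
[[-1.5, -0.3], [-0.4, -1.2], [0.7, -0.3], [-0.4, -1.6], [-0.7, -0.3], [-0.3, 0.5]]
top 169 [245.8 159.8] [0.6446 0.2791 0.0065]
top 172 [218.4 192.1] [0.5348 0.3668 0.0065]
top 170 [242.3 193.6] [0.53   0.2874 0.0065]
top 262 [213.9 220.1] [0.4416 0.3781 0.0065]
scene 161 [236.6 244.5] [0.6459 0.2755 0.0065]
scene 187 [269.9 258.1] [0.5305 0.2832 0.0065]
scene 216 [248.3 272.5] [0.5358 0.3629 0.0065]
scene 358 [277.5 286.7] [0.4419 0.3734 0.0065]
tray 1350 [429.71777778 187.62962963] ((429.70263671875, 187.507080078125), (69.40889739990234, 19.37546157836914), 88.63607025146484) [ 0.55047189 -0.33182164  0.009     ] [array([ 0.6675, -0.3001,  0.011 ]), array([ 0.6692, -0.3649,  0.011 ]), array([ 0.4363, -0.3619,  0.011 ]), array([ 0.4346, -0.2987,  0.011 ])]
```

```bash
cat > d.py <<'E'
import sys
from h import *
from plant import r
s=r.get_state();a=[float(v) for v in sys.argv[1:]]
print(s["clock"],s["tcp_pos"].round(4),s["tcp_rot"].round(2),s["ft_force"].round(1))
for i in range(0,len(a),4): print(*delta(s,a[i:i+3],[180,0,a[i+3]]))
E
python3 d.py .530 .285 .12 99
```

```text
0.2 [ 0.2767 -0.5879  0.2479] [-179.96   -0.     25.2 ] [0.1 0.7 0.1]
[ 0.6008 -0.6819  0.1285] [-3.00e-02 -3.00e-02 -7.38e+01]
```

```bash
t='.6 -.68 .128 0 0 -73.8 .065'; python3 nudge.py '.6 -.68 .0 0 0 -73.8 .065;.6 -.68 .0 0 0 -73.8 .065;.6 -.68 .0 0 0 -73.8 .065;.6 -.68 .0 0 0 -73.8 .065;.6 -.68 .0 0 0 -73.8 .065;.6 -.68 .0 0 0 -73.8 .065;.6 -.68 .0 0 0 -73.8 .065;.6 -.68 .0 0 0 -73.8 .065' 40; python3 d.py .530 .285 .12 99
```

```text
clock: 1.2
tcp_pos: [0.4168, -0.1062, 0.2485]
tcp_rot: [180.0, 0.0, 99.1]
ft_force: [1.6, -0.7, 0.0]
opening: 0.065
grasp_force: 0.0
1.2 [ 0.4168 -0.1062  0.2485] [1.7996e+02 2.0000e-02 9.9140e+01] [ 1.6 -0.7  0. ]
[0.3683 0.1739 0.1285] [0.04 0.02 0.14]
```

```bash
python3 nudge.py '.368 .174 .05 0 0 .1 .065;.368 .174 .05 0 0 .1 .065;.368 .174 .05 0 0 .1 .065;.368 .174 .05 0 0 .1 .065;.368 .174 .05 0 0 .1 .065;.368 .174 .1285 0 0 .1 .065;.368 .174 .1285 0 0 .1 .065;.368 .174 .1285 0 0 .1 .065'; python3 d.py .530 .285 .12 99
```

```text
clock: 2.2
tcp_pos: [0.5296, 0.2845, 0.1165]
tcp_rot: [-179.8, 0.1, 99.0]
ft_force: [-1.0, -0.7, 0.5]
opening: 0.065
grasp_force: 0.0
2.2 [0.5296 0.2845 0.1165] [-1.7978e+02  5.0000e-02  9.9040e+01] [-1.  -0.7  0.5]
[ 0.0004  0.0005 -0.0035] [-0.22  0.05  0.04]
```

```bash
python3 nudge.py '0 0 .05 0 0 0 .065;0 0 .0915 0 0 0 .065;0 0 .0915 0 0 0 .065;0 0 .0915 0 0 0 .03;0 0 .0915 0 0 0 .03;0 0 .0915 0 0 0 .03;0 0 .0915 0 0 0 .03;0 0 .0915 0 0 0 .03' 20
python3 nudge.py '0 0 0 0 0 0 .065;0 0 0 0 0 0 .065;0 0 0 0 0 22 .065;0 0 0 0 0 45 .065;0 0 0 0 0 67 .065;0 0 0 0 0 90 .065;0 0 0 0 0 90 .065;0 0 0 0 0 90 .065'
python3 nudge.py '0 0 0 0 0 90 .065;0 0 0 0 0 20 .065;0 0 0 0 0 20 .03;0 0 0 0 0 20 .03;0 0 0 0 0 20 .03;0 0 0 0 0 20 .03'|head -3
```

```text
clock: 3.2
tcp_pos: [0.5316, 0.283, 0.0297]
tcp_rot: [179.9, -0.0, 98.9]
ft_force: [0.0, -1.7, 13.4]
opening: 0.0298
grasp_force: 6.4
clock: 4.2
tcp_pos: [0.5307, 0.2826, 0.0283]
tcp_rot: [-180.0, 0.0, 34.1]
ft_force: [-0.0, -0.1, -0.2]
opening: 0.0647
grasp_force: 0.0
clock: 4.95
tcp_pos: [0.5321, 0.2835, 0.0297]
tcp_rot: [-180.0, -0.2, 14.7]
```

```bash
python3 nudge.py '0 0 0 0 0 0 .065;0 0 0 0 0 5.7 .065;0 0 0 0 0 5.7 .065;0 0 0 0 0 5.7 .065'; python3 d.py .530 .285 .0235 9
```

```text
clock: 5.45
tcp_pos: [0.5307, 0.2826, 0.0282]
tcp_rot: [180.0, 0.0, 8.9]
ft_force: [0.0, -0.2, 0.6]
opening: 0.065
grasp_force: 0.0
5.45 [0.5307 0.2826 0.0282] [1.80e+02 1.00e-02 8.93e+00] [ 0.  -0.2  0.6]
[-0.0003 -0.0025  0.0047] [ 0.    0.01 -0.07]
```

```bash
python3 nudge.py '0 0 .0018 0 0 0 .065;0 0 .0018 0 0 0 .065;0 0 .0018 0 0 0 .035;0 0 .0018 0 0 0 .035;0 0 .0018 0 0 0 .035;0 0 .0018 0 0 0 .035;0 0 .0018 0 0 0 .035' 20
```

```text
clock: 6.32
tcp_pos: [0.5308, 0.2827, 0.0268]
tcp_rot: [-180.0, -0.0, 8.8]
ft_force: [-2.0, 0.1, 5.2]
opening: 0.0442
grasp_force: 19.8
```

```bash
python3 nudge.py '0 0 0 0 0 0 .065;0 0 0 0 0 0 .065;0 0 .0035 0 0 0 .065;0 0 .0035 0 0 0 .065;0 0 .0035 0 0 0 .035;0 0 .0035 0 0 0 .035;0 0 .0035 0 0 0 .035;0 0 .0035 0 0 0 .035' 20
python3 nudge.py '0 0 0 0 0 0 .065;0 0 0 0 0 0 .065;0 0 0 0 0 -22 .065;0 0 0 0 0 -45 .065;0 0 0 0 0 -67 .065;0 0 0 0 0 -90 .065;0 0 0 0 0 -90 .065;0 0 0 0 0 -90 .065'
python3 d.py .530 .285 .0235 99
```

```text
clock: 7.32
tcp_pos: [0.5307, 0.2827, 0.0231]
tcp_rot: [-180.0, -0.0, 8.7]
ft_force: [-1.8, -0.2, 5.5]
opening: 0.0453
grasp_force: 20.4
clock: 8.32
tcp_pos: [0.5308, 0.2826, 0.0229]
tcp_rot: [-180.0, 0.0, 73.6]
ft_force: [-0.3, -1.0, -0.2]
opening: 0.0649
grasp_force: 0.0
8.325 [0.5308 0.2826 0.0229] [-180.      0.     73.55] [-0.3 -1.  -0.2]
[ 0.0021 -0.0014 -0.0006] [ -0.     0.   -25.45]
```

```bash
python3 nudge.py '0 0 .0035 0 0 -12 .065;0 0 .0035 0 0 -25.4 .065;0 0 .0035 0 0 -25.4 .065;0 0 .0035 0 0 -25.4 .035;0 0 .0035 0 0 -25.4 .035;0 0 .0035 0 0 -25.4 .035;0 0 .0035 0 0 -25.4 .035' 20;python3 nudge.py '0 0 0 0 0 0 .035;0 0 0 0 0 0 .065;0 0 0 0 0 0 .065;0 0 0 0 0 0 .065;0 0 -.06 0 0 0 .065;0 0 -.12 0 0 0 .065;.1 0 -.12 0 0 0 .065;.1 0 -.12 0 0 0 .065'
python3 - <<'E'
from h import *
from plant import r
c=r.capture("top");cv2.imwrite("pics/top1.png",c["frame"])
for a,ce,m in blobs(c,(200,140,262,232)): print(a,ce.round(1),cast(c,ce,.0065).round(4))
c=r.capture("scene");cv2.imwrite("pics/scene1.png",c["frame"])
for a,ce,m in blobs(c,(215,225,300,300)): print(a,ce.round(1),cast(c,ce,.0065).round(4))
E
```

```text
clock: 9.2
tcp_pos: [0.5308, 0.2826, 0.0197]
tcp_rot: [180.0, -0.0, 98.5]
ft_force: [-1.7, -1.4, 4.9]
opening: 0.0458
grasp_force: 20.3
clock: 10.2
tcp_pos: [0.5161, 0.3836, 0.1408]
tcp_rot: [179.9, -0.1, 98.6]
ft_force: [-0.0, -0.1, -0.3]
opening: 0.065
grasp_force: 0.0
169 [245.8 159.8] [0.6446 0.2791 0.0065]
56 [221.3 190. ] [0.5419 0.3574 0.0065]
169 [243.5 192.4] [0.5337 0.2836 0.0065]
179 [236.7 244.6] [0.6452 0.276  0.0065]
207 [269.3 257.1] [0.5346 0.2804 0.0065]
183 [247.3 274. ] [0.5337 0.3693 0.0065]
365 [276.8 287.5] [0.4413 0.3765 0.0065]
```

```bash
python3 d.py .5308 .2826 .06 99.1 .5308 .2826 .023 99.1; python3 -c "
from h import *
for j in([.5486,.0065,np.radians(9.1)],[.5475,.007,np.radians(9.1)]):
  print(jw(j,[[-54.5e-3,y,.0] for y in(-.0855,-.0285,.0285,.0855)]).round(4).tolist())"
```

```text
10.3 [0.5153 0.385  0.1398] [ 1.7992e+02 -7.0000e-02  9.8740e+01] [ 0.8 -0.9 -0.7]
[-0.1036 -0.0003  0.0797] [ 0.08 -0.07 -0.36]
[-0.1037 -0.0004  0.1167] [ 0.08 -0.07 -0.36]
[[0.5083, -0.0865, 0.0], [0.4993, -0.0303, 0.0], [0.4903, 0.026, 0.0], [0.4813, 0.0823, 0.0]]
[[0.5072, -0.086, 0.0], [0.4982, -0.0298, 0.0], [0.4892, 0.0265, 0.0], [0.4802, 0.0828, 0.0]]
```

```bash
python3 nudge.py '-.1 0 .05 0 0 0 .065;-.1023 .001 .08 0 0 -.5 .065;-.1023 .001 .1178 0 0 -.5 .065;-.1023 .001 .1178 0 0 -.5 .065;-.1023 .001 .1178 0 0 -.5 .035;-.1023 .001 .1178 0 0 -.5 .035;-.1023 .001 .1178 0 0 -.5 .035;-.1023 .001 .1178 0 0 -.5 .035' 40;python3 nudge.py '0 0 0 0 0 0 .035;0 0 -.05 0 0 0 .035;0 0 -.1 0 0 0 .035;0 0 -.1 0 0 0 .035;0 0 -.1 0 0 0 .035'; python3 d.py .490 .0265 .10 99.1
```

```text
clock: 11.3
tcp_pos: [0.533, 0.2815, 0.0234]
tcp_rot: [179.8, -0.1, 99.1]
ft_force: [-1.3, 1.8, 11.8]
opening: 0.0445
grasp_force: 42.1
clock: 11.92
tcp_pos: [0.5321, 0.2808, 0.1223]
tcp_rot: [179.9, -0.0, 99.1]
ft_force: [-0.4, 0.1, -0.1]
opening: 0.0442
grasp_force: 41.2
11.925 [0.5321 0.2808 0.1223] [ 1.7994e+02 -2.0000e-02  9.9120e+01] [-0.4  0.1 -0.1]
[-0.2444 -0.0818  0.0221] [ 0.06 -0.02  0.02]
```

```bash
python3 nudge.py '-.245 -.082 0 0 0 0 .035;-.245 -.082 0 0 0 0 .035;-.245 -.082 0 0 0 0 .035;-.245 -.082 0 0 0 0 .035;-.245 -.082 0 0 0 0 .035;-.245 -.082 0 0 0 0 .035;-.245 -.082 .02 0 0 0 .035;-.245 -.082 .02 0 0 0 .035'; python3 nudge.py '0 0 0 0 0 0 .035;0 0 0 0 0 0 .035' >/dev/null;  python3 d.py .490 .0248 .075 99.1
python3 - <<'E'
from h import *
from plant import r
c=r.capture("scene");cv2.imwrite("pics/s2.png",cv2.resize(c["frame"][165:265,270:400],None,fx=6,fy=6,interpolation=cv2.INTER_CUBIC))
E
```

```text
clock: 12.92
tcp_pos: [0.4891, 0.0269, 0.1006]
tcp_rot: [-179.9, -0.0, 99.2]
ft_force: [-0.6, -0.4, -0.7]
opening: 0.0442
grasp_force: 41.1
13.175 [0.4902 0.0261 0.1021] [179.97   0.    99.14] [ 0.8  0.4 -0.7]
[-0.0013 -0.0004  0.0271] [0.03 0.   0.04]
```

View pics/s2.png

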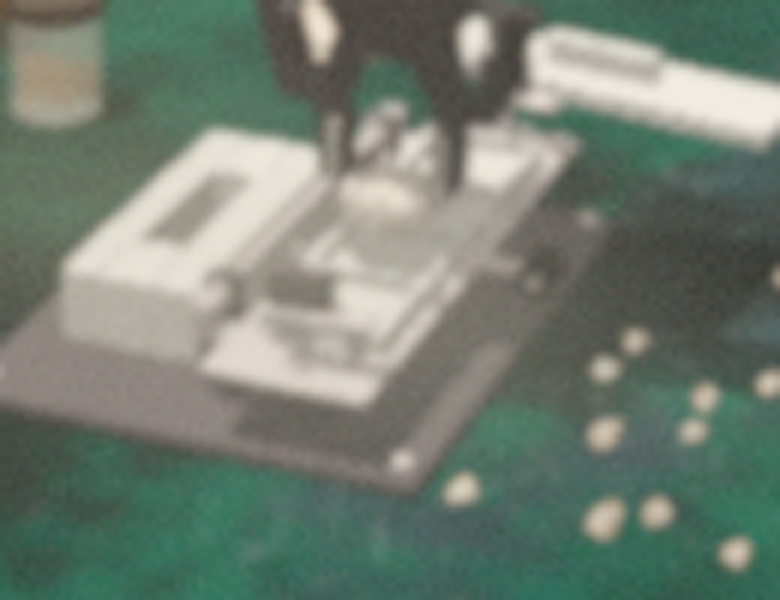

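The scene view shows the cap held level at (385,200) in the crop, above the +28.5 mm pocket. I'll lower it in steps and watch the force.

```bash
python3 nudge.py '-.0013 -.0004 .015 0 0 0 .035;-.0013 -.0004 .0175 0 0 0 .035;-.0013 -.0004 .0195 0 0 0 .035;-.0013 -.0004 .0215 0 0 0 .035;-.0013 -.0004 .0215 0 0 0 .035'
```

```text
clock: 13.85
tcp_pos: [0.4897, 0.0243, 0.0802]
tcp_rot: [-180.0, -0.0, 99.1]
ft_force: [0.3, -0.7, -0.0]
opening: 0.0441
grasp_force: 41.2
```

```bash
python3 nudge.py '0 0 .002 0 0 0 .035;0 0 .004 0 0 0 .035;0 0 .004 0 0 0 .035'; python3 nudge.py '0 0 .0005 0 0 0 .035;0 0 .0005 0 0 0 .058;0 0 .0005 0 0 0 .056;0 0 .0005 0 0 0 .056;0 0 -.03 0 0 0 .056;0 0 -.06 0 0 0 .065;0 0 -.06 0 0 0 .065' ;  python3 d.py .645 .277 .1 99.1 .645 .277 .023 99.1
```

```text
clock: 14.22
tcp_pos: [0.4896, 0.0243, 0.0761]
tcp_rot: [-180.0, -0.0, 99.1]
ft_force: [0.0, -0.9, -0.5]
opening: 0.0442
grasp_force: 41.2
clock: 15.1
tcp_pos: [0.4909, 0.0243, 0.138]
tcp_rot: [179.8, 0.0, 99.1]
ft_force: [0.6, -0.1, 0.0]
opening: 0.0654
grasp_force: 0.0
15.1 [0.4909 0.0243 0.138 ] [1.798e+02 3.000e-02 9.910e+01] [ 0.6 -0.1  0. ]
[0.2252 0.192  0.0385] [0.2  0.03 0.  ]
[0.2252 0.1917 0.1155] [0.2  0.03 0.  ]
```

```bash
python3 nudge.py '.227 .188 0 0 0 0 .065;.227 .188 0 0 0 0 .065;.227 .188 0 0 0 0 .065;.227 .188 0 0 0 0 .065;.227 .188 0 0 0 0 .065;.227 .188 0 0 0 0 .065;.227 .188 .05 0 0 0 .065;.227 .188 .05 0 0 0 .065' >/dev/null; python3 nudge.py '0 0 0 0 0 0 .065;0 0 0 0 0 0 .065'>/dev/null; python3 d.py .6415 .2782 .023 99.1
```

```text
16.35 [0.6403 0.2782 0.088 ] [ 1.7988e+02 -2.0000e-02  9.9080e+01] [-0.1 -0.1  0.8]
[-0.0002  0.0011  0.065 ] [ 0.12 -0.02 -0.02]
```

```bash
python3 nudge.py '0 .0011 .04 0 0 0 .065;0 .0011 .065 0 0 0 .065;0 .0011 .065 0 0 0 .065;0 .0011 .065 0 0 0 .035;0 .0011 .065 0 0 0 .035;0 .0011 .065 0 0 0 .035;0 .0011 .065 0 0 0 .035;0 .0011 .065 0 0 0 .035' 40;python3 nudge.py '0 0 -.05 0 0 0 .035;0 0 -.1 0 0 0 .035;0 0 -.1 0 0 0 .035;0 0 -.1 0 0 0 .035'; python3 d.py .499 -.0303 .105 99.1
```

```text
clock: 17.35
tcp_pos: [0.6417, 0.2787, 0.0234]
tcp_rot: [179.8, -0.0, 99.1]
ft_force: [-0.9, -1.4, 8.4]
opening: 0.0448
grasp_force: 41.0
clock: 17.85
tcp_pos: [0.6406, 0.2784, 0.122]
tcp_rot: [179.9, -0.0, 99.1]
ft_force: [-0.3, -0.5, -0.4]
opening: 0.0444
grasp_force: 41.2
17.85 [0.6406 0.2784 0.122 ] [ 1.7993e+02 -1.0000e-02  9.9100e+01] [-0.3 -0.5 -0.4]
[-0.2824 -0.1887  0.0167] [ 0.07 -0.01 -0.  ]
```

```bash
python3 nudge.py '-.282 -.189 0 0 0 0 .035;-.282 -.189 0 0 0 0 .035;-.282 -.189 0 0 0 0 .035;-.282 -.189 0 0 0 0 .035;-.282 -.189 0 0 0 0 .035;-.282 -.189 0 0 0 0 .035;-.282 -.189 .015 0 0 0 .035;-.282 -.189 .015 0 0 0 .035'>/dev/null; python3 nudge.py '0 0 0 0 0 0 .035;0 0 0 0 0 0 .035'; python3 d.py .499 -.0303 .0803 99.1
```

```text
clock: 19.1
tcp_pos: [0.4988, -0.0293, 0.1062]
tcp_rot: [180.0, 0.0, 99.2]
ft_force: [-0.0, -0.9, -0.6]
opening: 0.0447
grasp_force: 41.2
19.1 [ 0.4988 -0.0293  0.1062] [179.99   0.    99.17] [-0.  -0.9 -0.6]
[-0.001   0.      0.0259] [0.01 0.   0.07]
```

```bash
python3 nudge.py '-.001 0 .017 0 0 0 .035;-.001 0 .020 0 0 0 .035;-.001 0 .023 0 0 0 .035;-.001 0 .026 0 0 0 .035;-.001 0 .026 0 0 0 .035'
```

```text
clock: 19.73
tcp_pos: [0.4987, -0.031, 0.0803]
tcp_rot: [180.0, 0.0, 99.1]
ft_force: [0.2, -0.9, -0.1]
opening: 0.0446
grasp_force: 41.2
```

```bash
python3 nudge.py '0 0 .002 0 0 0 .035;0 0 .004 0 0 0 .035;0 0 .004 0 0 0 .035'; python3 nudge.py '0 0 .0005 0 0 0 .035;0 0 .0005 0 0 0 .056;0 0 .0005 0 0 0 .056;0 0 .0005 0 0 0 .056;0 0 -.03 0 0 0 .056;0 0 -.06 0 0 0 .065;0 0 -.06 0 0 0 .065' ; python3 nudge.py '0 0 0 0 0 0 .065;0 0 0 0 0 0 .065'>/dev/null; python3 - <<'E'
from h import *
from plant import r
c=r.capture("scene")
for a,ce,m in blobs(c,(215,225,300,300)): print(a,ce.round(1),cast(c,ce,.0065).round(4))
E
python3 d.py .532 .3655 .09 99.1
```

```text
clock: 20.1
tcp_pos: [0.4986, -0.031, 0.0761]
tcp_rot: [-180.0, -0.0, 99.1]
ft_force: [0.1, 1.0, -0.2]
opening: 0.0442
grasp_force: 41.2
clock: 20.98
tcp_pos: [0.4999, -0.0311, 0.138]
tcp_rot: [179.8, 0.1, 99.1]
ft_force: [-0.1, 0.1, -1.4]
opening: 0.0648
grasp_force: 0.0
241 [248.4 272.8] [0.5347 0.3638 0.0065]
407 [277.1 286.6] [0.4428 0.3735 0.0065]
21.275 [ 0.4981 -0.0309  0.1354] [-1.7992e+02 -2.0000e-02  9.9100e+01] [-0.2  0.5  0.1]
[0.3861 0.0962 0.0455] [-0.08 -0.02 -0.  ]
```

```bash
python3 nudge.py '.386 .096 0 0 0 0 .065;.386 .096 0 0 0 0 .065;.386 .096 0 0 0 0 .065;.386 .096 0 0 0 0 .065;.386 .096 0 0 0 0 .065;.386 .096 0 0 0 0 .065;.386 .096 .0455 0 0 0 .065;.386 .096 .0455 0 0 0 .065' >/dev/null; python3 nudge.py '0 0 0 0 0 0 .065;0 0 0 0 0 0 .065;0 0 0 0 0 0 .065'>/dev/null; python3 d.py .532 .3655 .023 99.1
```

```text
22.65 [0.5331 0.3648 0.0918] [ 1.7992e+02 -3.0000e-02  9.9040e+01] [-0.4 -0.6 -0.3]
[ 0.0008 -0.0011  0.0688] [ 0.08 -0.03 -0.06]
```

```bash
python3 nudge.py '.0008 -.0011 .04 0 0 0 .065;.0008 -.0011 .069 0 0 0 .065;.0008 -.0011 .069 0 0 0 .065;.0008 -.0011 .069 0 0 0 .035;.0008 -.0011 .069 0 0 0 .035;.0008 -.0011 .069 0 0 0 .035;.0008 -.0011 .069 0 0 0 .035;.0008 -.0011 .069 0 0 0 .035' 40;python3 nudge.py '0 0 -.05 0 0 0 .035;0 0 -.1 0 0 0 .035;0 0 -.1 0 0 0 .035;0 0 -.1 0 0 0 .035'; python3 d.py .4809 .082 .12 99.1
```

```text
clock: 23.65
tcp_pos: [0.532, 0.3663, 0.0235]
tcp_rot: [179.9, -0.0, 99.1]
ft_force: [-1.3, -1.8, 9.0]
opening: 0.0451
grasp_force: 41.5
clock: 24.15
tcp_pos: [0.5313, 0.366, 0.1223]
tcp_rot: [179.9, -0.0, 99.1]
ft_force: [-1.0, 0.7, -0.5]
opening: 0.0448
grasp_force: 41.0
24.15 [0.5313 0.366  0.1223] [ 1.7994e+02 -2.0000e-02  9.9100e+01] [-1.   0.7 -0.5]
[-0.2724 -0.0946  0.0021] [ 0.06 -0.02 -0.  ]
```

```bash
python3 nudge.py '-.272 -.0946 0 0 0 0 .035;-.272 -.0946 0 0 0 0 .035;-.272 -.0946 0 0 0 0 .035;-.272 -.0946 0 0 0 0 .035;-.272 -.0946 0 0 0 0 .035;-.272 -.0946 0 0 0 0 .035;-.272 -.0946 .015 0 0 0 .035;-.272 -.0946 .015 0 0 0 .035'>/dev/null; python3 nudge.py '0 0 0 0 0 0 .035;0 0 0 0 0 0 .035'; python3 d.py .4808 .0822 .0803 99.1
```

```text
clock: 25.4
tcp_pos: [0.4809, 0.0829, 0.1067]
tcp_rot: [180.0, -0.0, 99.2]
ft_force: [-0.2, 0.5, -0.2]
opening: 0.0449
grasp_force: 41.0
25.4 [0.4809 0.0829 0.1067] [180.    -0.    99.15] [-0.2  0.5 -0.2]
[-0.0007 -0.0002  0.0264] [ 0.   -0.    0.05]
```

```bash
python3 nudge.py '-.0005 0 .017 0 0 0 .035;-.0005 0 .020 0 0 0 .035;-.0005 0 .023 0 0 0 .035;-.0005 0 .0265 0 0 0 .035;-.0005 0 .0265 0 0 0 .035'
```

```text
clock: 26.02
tcp_pos: [0.4811, 0.0821, 0.0804]
tcp_rot: [180.0, -0.0, 99.1]
ft_force: [-0.8, 3.9, 4.8]
opening: 0.0448
grasp_force: 41.6
```

```bash
python3 nudge.py '0 0 -.005 0 0 0 .035;.0015 0 -.005 0 0 0 .035;.0015 0 -.002 0 0 0 .035;.0015 0 0 0 0 0 .035;.0015 0 0 0 0 0 .035'; python3 nudge.py '0 0 .002 0 0 0 .035;0 0 .002 0 0 0 .035'
```

```text
clock: 26.65
tcp_pos: [0.4804, 0.0834, 0.0799]
tcp_rot: [-180.0, -0.0, 99.1]
ft_force: [0.8, -0.1, 0.3]
opening: 0.0447
grasp_force: 41.0
clock: 26.9
tcp_pos: [0.4805, 0.0834, 0.078]
tcp_rot: [-180.0, -0.0, 99.1]
ft_force: [0.9, -0.1, -0.5]
opening: 0.0452
grasp_force: 41.0
```

```bash
python3 nudge.py '0 0 .002 0 0 0 .035;0 0 .002 0 0 0 .035;0 0 .0022 0 0 0 .056;0 0 .0022 0 0 0 .056;0 0 .0022 0 0 0 .056;0 0 -.03 0 0 0 .056;0 0 -.06 0 0 0 .065;0 0 -.06 0 0 0 .065'; python3 nudge.py '-.05 0 -.02 0 0 22 .065;-.1 0 -.02 0 0 45 .065;-.16 0 -.02 0 0 67 .065;-.22 0 -.02 0 0 90 .065;-.28 0 -.02 0 0 90 .065;-.34 0 -.02 0 0 90 .065;-.34 0 -.02 0 0 90 .065;-.34 0 -.02 0 0 90 .065'; python3 - <<'E'
from h import *
from plant import r
c=r.capture("top");d=r.capture("scene")
cv2.imwrite("pics/top3.png",c["frame"]);cv2.imwrite("pics/scene3.png",d["frame"])
A=cv2.resize(c["frame"][140:235,270:445],None,fx=4.5,fy=4.5,interpolation=cv2.INTER_CUBIC)
cv2.imwrite("pics/z3.png",A[:,:800])
g=d["frame"][165:265,255:415]
cv2.imwrite("pics/z3s.png",cv2.resize(g,None,fx=5,fy=5,interpolation=cv2.INTER_CUBIC))
E
python3 d.py .5 -.2 .15 9
```

```text
clock: 27.9
tcp_pos: [0.4819, 0.0836, 0.14]
tcp_rot: [179.8, 0.0, 99.1]
ft_force: [-0.4, 0.5, -0.3]
opening: 0.0651
grasp_force: 0.0
clock: 28.9
tcp_pos: [0.5338, -0.2531, 0.157]
tcp_rot: [-179.9, 0.1, 12.7]
ft_force: [0.8, -0.6, 0.3]
opening: 0.065
grasp_force: 0.0
29.0 [ 0.5339 -0.2524  0.1572] [-1.7995e+02  5.0000e-02  1.2950e+01] [-0.2  0.5 -0.3]
[-0.0213 -0.0587  0.0073] [-0.04  0.05  3.95]
```

View pics/z3.png

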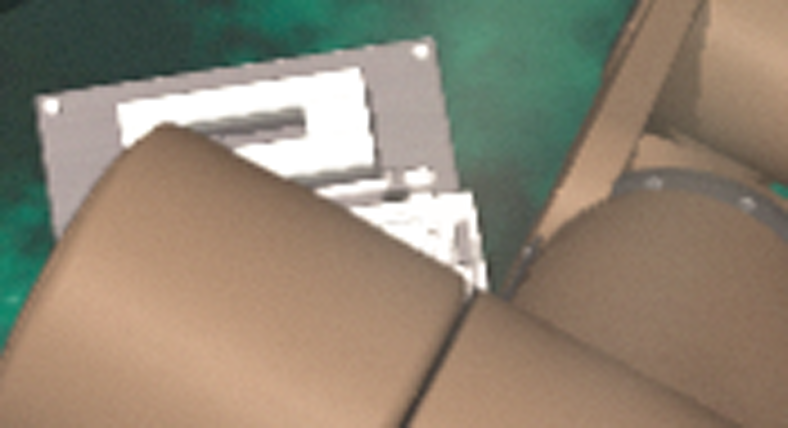

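The arm hides the leaf from the top camera here. I'll use the right fin as a datum by touch, first across it and then lengthwise.

```bash
python3 nudge.py '0 0 0 0 0 3.9 .03;0 0 0 0 0 3.9 .03' 20 >/dev/null; python3 d.py .5157 -.1354 .13 9.1
```

```text
29.25 [ 0.5342 -0.252   0.1578] [-1.7998e+02  3.0000e-02  9.5200e+00] [ 0.2 -0.1 -0.5]
[ 0.001  -0.1181  0.0278] [-0.02  0.03  0.42]
```

```bash
python3 nudge.py '.001 -.06 0 0 0 .4 .03;.001 -.118 0 0 0 .4 .03;.001 -.118 .0278 0 0 .4 .03;.001 -.118 .0278 0 0 .4 .03;.001 -.118 .0278 0 0 .4 .03' 20; python3 d.py .5157 -.1354 .098 9.1
```

```text
clock: 29.88
tcp_pos: [0.5167, -0.1362, 0.1308]
tcp_rot: [180.0, -0.0, 8.9]
ft_force: [0.6, 0.2, 0.4]
opening: 0.0296
grasp_force: 0.0
29.875 [ 0.5167 -0.1362  0.1308] [ 1.7999e+02 -1.0000e-02  8.9400e+00] [0.6 0.2 0.4]
[-0.0009 -0.0009  0.0328] [ 0.01 -0.01 -0.16]
```

```bash
python3 nudge.py '0 -.0006 .02 0 0 0 .03;0 -.0006 .0325 0 0 0 .03;0 -.0006 .0325 0 0 0 .03;0 -.0006 .0325 0 0 0 .02;0 -.0006 .0325 0 0 0 .014'; python3 nudge.py '0 0 0 0 0 0 .012';python3 nudge.py '0 0 0 0 0 0 .008;0 0 0 0 0 0 .005;0 0 0 0 0 0 .005'
```

```text
clock: 30.5
tcp_pos: [0.5164, -0.135, 0.0984]
tcp_rot: [-180.0, -0.0, 8.8]
ft_force: [0.1, 2.9, 1.9]
opening: 0.014
grasp_force: 1.6
clock: 30.62
tcp_pos: [0.5161, -0.1348, 0.0983]
tcp_rot: [-180.0, 0.0, 8.9]
ft_force: [-1.7, 4.8, 2.7]
opening: 0.0122
grasp_force: 2.4
clock: 31.0
tcp_pos: [0.5159, -0.1342, 0.0984]
tcp_rot: [-179.9, 0.0, 8.8]
ft_force: [-2.8, 10.3, 8.0]
opening: 0.0097
grasp_force: 21.7
```

```bash
python3 nudge.py '0 0 0 0 0 0 .02;0 -.002 0 0 0 0 .02;0 -.002 0 0 0 0 .014;0 -.002 0 0 0 0 .012';python3 nudge.py '0 0 0 0 0 0 .008;0 0 0 0 0 0 .005;0 0 0 0 0 0 .005'
```

```text
clock: 31.5
tcp_pos: [0.516, -0.1332, 0.0979]
tcp_rot: [180.0, -0.0, 8.9]
ft_force: [-0.3, 0.4, 0.1]
opening: 0.0121
grasp_force: 0.0
clock: 31.88
tcp_pos: [0.5161, -0.1335, 0.098]
tcp_rot: [180.0, -0.0, 8.9]
ft_force: [-1.4, -5.4, 1.7]
opening: 0.0093
grasp_force: 22.3
```

```bash
python3 nudge.py '0 0 0 0 0 0 .05;0 0.0004 0 0 0 0 .05;0 0.0004 0 0 0 -10 .05;0 0.0004 0 0 0 -20 .05;0 0.0004 0 0 0 -30 .05;0 0.0004 0 0 0 -40 .05;0 0.0004 0 0 0 -50 .05;0 0.0004 0 0 0 -60 .05'>/dev/null;python3 nudge.py '0 0 0 0 0 -10 .05;0 0 0 0 0 -20 .05;0 0 0 0 0 -30 .05;0 0 0 0 0 -30 .05;0 0 0 0 0 -30 .04;0 0 0 0 0 -30 .036';python3 nudge.py '0 0 0 0 0 0 .034;0 0 0 0 0 0 .034';python3 nudge.py '0 0 0 0 0 0 .032;0 0 0 0 0 0 .028;0 0 0 0 0 0 .028'
```

```text
clock: 33.62
tcp_pos: [0.516, -0.1335, 0.0979]
tcp_rot: [-180.0, -0.0, 98.7]
ft_force: [0.7, 0.4, -0.2]
opening: 0.0361
grasp_force: 0.0
clock: 33.88
tcp_pos: [0.5161, -0.1335, 0.0979]
tcp_rot: [180.0, 0.0, 98.8]
ft_force: [-0.8, 1.0, 0.0]
opening: 0.034
grasp_force: 0.0
clock: 34.25
tcp_pos: [0.5153, -0.1336, 0.0981]
tcp_rot: [-179.9, -0.0, 98.9]
ft_force: [-6.1, -2.8, 8.3]
opening: 0.0294
grasp_force: 19.8
```

```bash
python3 nudge.py '0 0 0 0 0 0 .05;0 0 -.035 0 0 0 .05;.06 .0005 -.035 0 0 0 .05;.12 .0005 -.035 0 0 0 .05;.18 .0005 -.035 0 0 0 .05;.24 .0005 -.035 0 0 0 .05;.272 .0005 -.035 0 0 0 .05;.272 .0005 -.035 0 0 0 .05' >/dev/null;python3 nudge.py '0 0 0 0 0 0 .05;0 0 0 0 0 0 .05' >/dev/null; python3 d.py .472 .1348 .098 98.9
```

```text
35.5 [0.4749 0.1345 0.1329] [-180.      0.     98.79] [-0.2 -0.4  1.1]
[ 0.0008 -0.0028  0.0349] [-0.    0.   -0.11]
```

```bash
python3 nudge.py '.0008 -.0028 .02 0 0 0 .05;.0008 -.0028 .035 0 0 0 .05;.0008 -.0028 .035 0 0 0 .05;.0008 -.0028 .035 0 0 0 .04;.0008 -.0028 .035 0 0 0 .036';python3 nudge.py '0 0 0 0 0 0 .034;0 0 0 0 0 0 .034';python3 nudge.py '0 0 0 0 0 0 .032;0 0 0 0 0 0 .028;0 0 0 0 0 0 .028'
```

```text
clock: 36.12
tcp_pos: [0.4722, 0.1357, 0.0984]
tcp_rot: [180.0, -0.0, 98.9]
ft_force: [-0.2, 0.5, 0.6]
opening: 0.0361
grasp_force: 0.0
clock: 36.38
tcp_pos: [0.4719, 0.1357, 0.0981]
tcp_rot: [180.0, -0.0, 98.9]
ft_force: [-0.3, 0.4, 0.1]
opening: 0.0339
grasp_force: 0.0
clock: 36.75
tcp_pos: [0.4731, 0.1359, 0.0984]
tcp_rot: [179.9, -0.0, 98.9]
ft_force: [4.0, 0.6, 5.2]
opening: 0.0295
grasp_force: 19.4
```

```bash
python3 nudge.py '0 0 0 0 0 0 .05;0 0 0 0 0 0 .05;0 0 0 0 0 10 .05;0 0 0 0 0 20 .05;0 0 0 0 0 30 .05;0 0 0 0 0 40 .05;0 0 0 0 0 50 .05;0 0 0 0 0 60 .05'>/dev/null;python3 nudge.py '0 0 0 0 0 10 .05;0 0 0 0 0 20 .05;0 0 0 0 0 30 .05;0 0 0 0 0 30 .04;0 0 0 0 0 30 .02;0 0 0 0 0 30 .016';python3 nudge.py '0 0 0 0 0 0 .013;0 0 0 0 0 0 .013';python3 nudge.py '0 0 0 0 0 0 .008;0 0 0 0 0 0 .005;0 0 0 0 0 0 .005'
```

```text
clock: 38.5
tcp_pos: [0.4717, 0.1356, 0.0979]
tcp_rot: [180.0, 0.0, 9.0]
ft_force: [0.0, 0.5, -0.1]
opening: 0.0161
grasp_force: 0.0
clock: 38.75
tcp_pos: [0.4717, 0.1355, 0.0979]
tcp_rot: [180.0, 0.0, 8.9]
ft_force: [0.5, -3.2, 0.6]
opening: 0.0131
grasp_force: 1.7
clock: 39.12
tcp_pos: [0.4715, 0.135, 0.0979]
tcp_rot: [180.0, 0.0, 8.9]
ft_force: [-1.0, -11.7, 4.6]
opening: 0.0091
grasp_force: 21.9
```

```bash
python3 nudge.py '0 0 0 0 0 0 .03;0 0 0 0 0 0 .03;0 0 -.05 0 0 0 .05;0 0 -.08 0 0 0 .085;0 0 -.08 0 0 0 .085;0 0 -.08 0 0 0 .085' >/dev/null
python3 - <<'E'
from h import *
from plant import r
c=r.capture("top");cv2.imwrite("pics/top4.png",c["frame"])
bl=sorted(blobs(c,(400,130,470,240),150,30),key=lambda b:-b[0])
for a,ce,m in bl[:3]:
    ys,xs=np.nonzero(m);rc=cv2.minAreaRect(np.c_[xs+400,ys+130].astype(np.float32))
    b=[cast(c,p,.011) for p in cv2.boxPoints(rc)]
    print(a,ce.round(1),rc[1],cast(c,ce,.009).round(4),np.round(b,4)[:,:2].tolist())
E
python3 d.py .5475 -.333 .15 89.5
```

```text
1358 [429.7 187.6] (69.45649719238281, 19.423065185546875) [ 0.5505 -0.3318  0.009 ] [[0.6676, -0.3001], [0.6693, -0.3649], [0.4362, -0.3619], [0.4346, -0.2986]]
224 [419.2 140.1] (15.24330997467041, 23.454877853393555) [ 0.7129 -0.3018  0.009 ] [[0.6879, -0.2628], [0.7649, -0.2909], [0.7474, -0.3389], [0.6706, -0.3104]]
33 [466.7 230.2] (14.310833930969238, 2.683281421661377) [ 0.4096 -0.4475  0.009 ] [[0.4291, -0.4345], [0.433, -0.4425], [0.3913, -0.4614], [0.3874, -0.4534]]
39.925 [0.4713 0.1356 0.1772] [1.80e+02 6.00e-02 8.86e+00] [-0.  -0.1 -0.1]
[0.0031 0.4748 0.0272] [-4.000e-02  5.000e-02 -8.064e+01]
```

```bash
python3 nudge.py '.003 .475 0 0 0 -80.6 .085;.003 .475 0 0 0 -80.6 .085;.003 .475 0 0 0 -80.6 .085;.003 .475 0 0 0 -80.6 .085;.003 .475 0 0 0 -80.6 .085;.003 .475 0 0 0 -80.6 .085;.003 .475 0 0 0 -80.6 .085;.003 .475 0 0 0 -80.6 .085'>/dev/null;python3 nudge.py '0 0 .05 0 0 0 .085;0 0 .1 0 0 0 .085;0 0 .1 0 0 0 .085;0 0 .1 0 0 0 .085'; python3 d.py .5475 -.333 .025 89.5
```

```text
clock: 41.42
tcp_pos: [0.5437, -0.3023, 0.0787]
tcp_rot: [180.0, 0.0, 85.2]
ft_force: [0.2, 0.2, 1.0]
opening: 0.0851
grasp_force: 0.0
41.425 [ 0.5437 -0.3023  0.0787] [180.     0.    85.21] [0.2 0.2 1. ]
[-0.0303  0.0063  0.0537] [ 0.    0.   -4.29]
```

```bash
python3 nudge.py '-.0303 .0063 0 0 0 -4.3 .085;-.0303 .0063 .03 0 0 -4.3 .085;-.0303 .0063 .0537 0 0 -4.3 .085;-.0303 .0063 .0537 0 0 -4.3 .085'; python3 nudge.py '0 0 0 0 0 0 .08;0 0 0 0 0 0 .06;0 0 0 0 0 0 .06;0 0 0 0 0 0 .06;0 0 0 0 0 0 .06' 20
```

```text
clock: 41.92
tcp_pos: [0.5473, -0.3329, 0.025]
tcp_rot: [180.0, 0.0, 89.5]
ft_force: [-0.2, 0.6, -0.9]
opening: 0.085
grasp_force: 0.0
clock: 42.55
tcp_pos: [0.5482, -0.3336, 0.0263]
tcp_rot: [179.9, 0.1, 89.5]
ft_force: [-0.6, 1.0, 11.3]
opening: 0.0698
grasp_force: 19.7
```

```bash
python3 nudge.py '0 0 0 0 0 0 .085;0 0 0 0 0 0 .085;0 0 -.03 0 0 0 .085;0 0 -.03 0 0 20 .03;0 0 -.03 0 0 40 .03;0 0 -.03 0 0 60 .03;0 0 -.03 0 0 80 .03;0 0 -.03 0 0 90 .03'>/dev/null; python3 nudge.py '0 0 0 0 0 20 .03;0 0 0 0 0 20 .03;0 0 0 0 0 20 .03;0 0 0 0 0 20 .03'>/dev/null;python3 d.py .548 -.333 .0305 -0.5
```

```text
44.05 [ 0.5471 -0.333   0.0543] [180.  -0.  16.] [-0.2  0.4  0.1]
[0.0009 0.0002 0.0238] [ 0.  -0.  16.5]
```

```bash
python3 nudge.py '.0011 0 0 0 0 10 .03;.0011 0 0 0 0 16.5 .03;.0011 0 .0238 0 0 16.5 .03;.0011 0 .0238 0 0 16.5 .03;.0011 0 .0238 0 0 16.5 .03'; python3 nudge.py '0 0 0 0 0 0 .016;0 0 0 0 0 0 .006;0 0 0 0 0 0 .006;0 0 0 0 0 0 .006' 80;  python3 nudge.py '0 0 -.03 0 0 0 .006;0 0 -.08 0 0 0 .006;0 0 -.11 0 0 0 .006;0 0 -.11 0 0 0 .006;0 0 -.11 0 0 0 .006'
```

```text
clock: 44.68
tcp_pos: [0.5482, -0.3327, 0.0308]
tcp_rot: [180.0, -0.0, -0.6]
ft_force: [0.9, 0.2, -0.1]
opening: 0.0299
grasp_force: 0.0
clock: 45.18
tcp_pos: [0.5485, -0.3329, 0.0314]
tcp_rot: [180.0, -0.1, -0.7]
ft_force: [-0.9, 0.8, 8.2]
opening: 0.0098
grasp_force: 79.1
clock: 45.8
tcp_pos: [0.5476, -0.3324, 0.1397]
tcp_rot: [-180.0, 0.0, -0.7]
ft_force: [0.3, -0.7, -2.4]
opening: 0.0097
grasp_force: 78.7
```

```bash
python3 nudge.py '0 0 -.02 0 0 0 .006;0 0 -.02 0 0 0 .006;0 0 -.02 0 0 0 .006'>/dev/null; python3 d.py .4943 .0004 .16 98.83
```

```text
46.175 [ 0.5476 -0.3323  0.159 ] [-1.7995e+02  8.0000e-02 -7.2000e-01] [ 0.3 -0.1 -1.9]
[-0.0575 -0.332  -0.0006] [-1.100e-01  1.000e-02 -9.955e+01]
```

```bash
python3 nudge.py '-.007 -.04 0 0 0 -10 .006;-.013 -.08 0 0 0 -20 .006;-.02 -.12 0 0 0 -30 .006;-.027 -.16 0 0 0 -40 .006;-.033 -.2 0 0 0 -50 .006;-.04 -.24 0 0 0 -60 .006;-.047 -.28 0 0 0 -70 .006;-.053 -.31 0 0 0 -80 .006' >/dev/null; python3 d.py .4943 .0004 .16 98.83
```

```text
47.175 [ 0.4981 -0.0205  0.1595] [-179.92    0.     79.64] [ 0.4  0.2 -2.1]
[ 0.0199 -0.0075 -0.0005] [-8.000e-02 -1.000e-02 -1.919e+01]
```

```bash
python3 nudge.py '.02 -.0075 0 0 0 -9 .006;.02 -.0075 0 0 0 -19.2 .006;.02 -.0075 0 0 0 -19.2 .006;.02 -.0075 .03 0 0 -19.2 .006;.02 -.0075 .0535 0 0 -19.2 .006;.02 -.0075 .0535 0 0 -19.2 .006;.02 -.0075 .0535 0 0 -19.2 .006'; python3 d.py .4943 .0004 .1 98.83
python3 - <<'E'
from h import *
from plant import r
c=r.capture("scene");cv2.imwrite("pics/s5.png",cv2.resize(c["frame"][165:265,270:400],None,fx=6,fy=6,interpolation=cv2.INTER_CUBIC))
E
```

```text
clock: 48.05
tcp_pos: [0.4956, -0.0012, 0.1073]
tcp_rot: [180.0, 0.0, 98.3]
ft_force: [1.1, -0.5, -2.0]
opening: 0.0095
grasp_force: 78.6
48.05 [ 0.4956 -0.0012  0.1073] [179.99   0.    98.34] [ 1.1 -0.5 -2. ]
[ 0.0018 -0.0011  0.0073] [ 0.01  0.   -0.49]
```

View pics/s5.png

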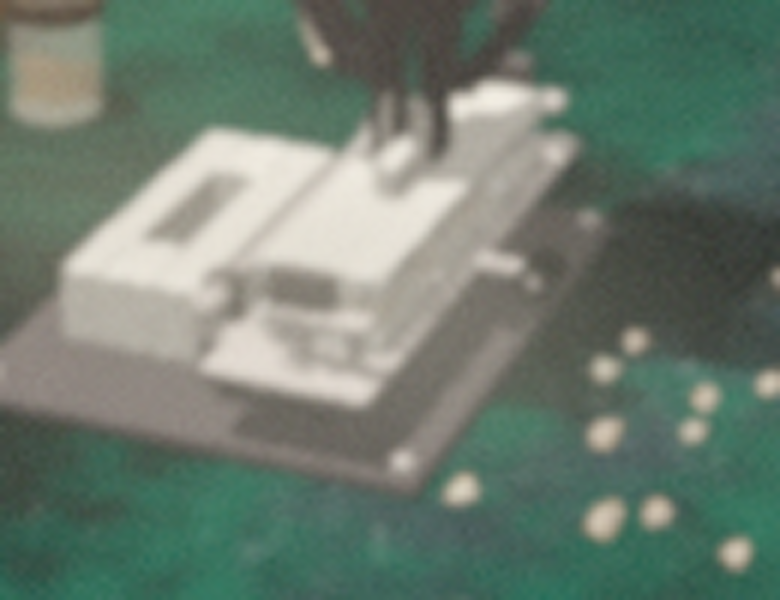

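The crop shows the tray held level just above the leaf. Its near end, at about (300,280), is beside the left fin and lined up with the row. I'll correct the pose and lower it with force checks.

```bash
python3 nudge.py '.0016 -.001 0 0 0 -.5 .006;.0016 -.001 0 0 0 -.5 .006;.0016 -.001 0 0 0 -.5 .006;.0016 -.001 .004 0 0 -.5 .006;.0016 -.001 .006 0 0 -.5 .006;.0016 -.001 .006 0 0 -.5 .006'; python3 d.py .4943 .0004 .096 98.83
```

```text
clock: 48.85
tcp_pos: [0.494, 0.0004, 0.1006]
tcp_rot: [-180.0, -0.0, 99.0]
ft_force: [-0.1, 0.3, -1.9]
opening: 0.0097
grasp_force: 78.6
48.85 [4.940e-01 4.000e-04 1.006e-01] [-1.7997e+02 -1.0000e-02  9.8980e+01] [-0.1  0.3 -1.9]
[-0.0001  0.0003  0.0046] [-0.03 -0.01  0.15]
```

```bash
python3 nudge.py '0 .0003 .002 0 0 .1 .006;0 .0003 .003 0 0 .1 .006;0 .0003 .004 0 0 .1 .006;0 .0003 .005 0 0 .1 .006;0 .0003 .005 0 0 .1 .006'
```

```text
clock: 49.48
tcp_pos: [0.4945, 0.0005, 0.0959]
tcp_rot: [-180.0, -0.0, 98.9]
ft_force: [0.3, 0.5, -1.6]
opening: 0.0095
grasp_force: 78.6
```

```bash
python3 nudge.py '0 0 .001 0 0 0 .006;0 0 .002 0 0 0 .006;0 0 .003 0 0 0 .006;0 0 .004 0 0 0 .006;0 0 .004 0 0 0 .006'; python3 nudge.py '0 0 .0008 0 0 0 .006;0 0 .0008 0 0 0 .006'
```

```text
clock: 50.1
tcp_pos: [0.4944, 0.0005, 0.0918]
tcp_rot: [-180.0, -0.0, 98.9]
ft_force: [-0.0, -0.6, -1.8]
opening: 0.01
grasp_force: 78.6
clock: 50.35
tcp_pos: [0.4945, 0.0005, 0.0914]
tcp_rot: [180.0, 0.0, 98.9]
ft_force: [-1.2, -0.3, 4.5]
opening: 0.0096
grasp_force: 79.7
```

```bash
python3 nudge.py '0 0 0 0 0 0 .03;0 0 0 0 0 0 .03;0 0 -.03 0 0 0 .03;0 0 -.05 0 0 10 .03;.04 0 -.05 0 0 20 .03;.08 0 -.05 0 0 30 .03;.136 0 -.05 0 0 40 .03;.136 0 -.05 0 0 50 .03' 40; python3 nudge.py '0 0 0 0 0 10 .03;0 0 0 0 0 20 .03;0 0 0 0 0 30 .03;0 0 0 0 0 40 .03;0 0 0 0 0 40 .03;0 0 0 0 0 40 .03'>/dev/null;python3 d.py .4734 .1346 .098 8.8
```

```text
clock: 51.35
tcp_pos: [0.4729, 0.1374, 0.1412]
tcp_rot: [-180.0, -0.0, 48.9]
ft_force: [-0.0, -0.9, 0.7]
opening: 0.0296
grasp_force: 0.0
52.1 [0.4735 0.1349 0.1411] [180.     0.     9.26] [ 0.1 -0.2 -0.1]
[-0.0001  0.0002  0.0431] [0.   0.   0.46]
```

```bash
python3 nudge.py '0 0 .025 0 0 .4 .03;0 0 .0431 0 0 .4 .03;0 0 .0431 0 0 .4 .03;0 0 .0431 0 0 .4 .012;0 0 .0431 0 0 .4 .005;0 0 .0431 0 0 .4 .005;0 0 .0431 0 0 .4 .005'; python3 nudge.py '0 0 0 0 0 -10 .005;0 0 0 0 0 -20 .005;0 0 0 0 0 -30 .005;0 0 0 0 0 -40 .005;0 0 0 0 0 -50 .005;0 0 0 0 0 -60 .005;0 0 0 0 0 -70 .005;0 0 0 0 0 -80 .005'; python3 nudge.py '0 0 0 0 0 -5 .005;0 0 0 0 0 -10 .005;0 0 0 0 0 -12 .005;0 0 0 0 0 -12 .005'
```

```text
clock: 52.98
tcp_pos: [0.4739, 0.135, 0.0986]
tcp_rot: [-180.0, -0.1, 8.6]
ft_force: [-1.3, -0.3, 7.8]
opening: 0.009
grasp_force: 42.4
clock: 53.98
tcp_pos: [0.4735, 0.1352, 0.0986]
tcp_rot: [180.0, -0.0, 89.0]
ft_force: [-3.3, 4.0, 8.4]
opening: 0.0091
grasp_force: 42.6
clock: 54.48
tcp_pos: [0.4735, 0.1352, 0.0986]
tcp_rot: [180.0, -0.0, 100.6]
ft_force: [-2.6, 3.5, 9.6]
opening: 0.0091
grasp_force: 43.6
```

```bash
python3 nudge.py '0 0 0 0 0 0 .03;0 0 0 0 0 0 .03;0 0 -.03 0 0 0 .03;0 0 -.05 0 0 0 .03;-.04 0 -.05 0 0 -10 .03;-.08 0 -.05 0 0 -20 .03;-.13 0 -.05 0 0 -30 .03;-.18 0 -.05 0 0 -40 .03'; python3 d.py .5152 -.134 .145 188.8
```

```text
clock: 55.48
tcp_pos: [0.5064, -0.0402, 0.1481]
tcp_rot: [180.0, 0.0, 140.3]
ft_force: [0.0, 0.3, -0.0]
opening: 0.0302
grasp_force: 0.0
55.475 [ 0.5064 -0.0402  0.1481] [1.7999e+02 2.0000e-02 1.4031e+02] [ 0.   0.3 -0. ]
[-0.0666 -0.0666  0.0031] [ 0.000e+00  2.000e-02 -4.849e+01]
```

```bash
python3 nudge.py '-.03 -.03 0 0 0 -10 .03;-.0666 -.0666 0 0 0 -20 .03;-.0666 -.0666 0 0 0 -30 .03;-.0666 -.0666 0 0 0 -40 .03;-.0666 -.0666 0 0 0 -48.5 .03;-.0666 -.0666 0 0 0 -48.5 .03;-.0666 -.0666 0 0 0 -48.5 .03' >/dev/null; python3 d.py .5152 -.1338 .098 188.8
```

```text
56.35 [ 0.5144 -0.1326  0.148 ] [ 180.      0.   -171.73] [-0.8  0.1  0.2]
[-0.0006 -0.0013  0.05  ] [ 0.    0.   -0.53]
```

```bash
python3 nudge.py '-.0003 -.001 .03 0 0 0 .03;-.0003 -.001 .05 0 0 0 .03;-.0003 -.001 .05 0 0 0 .03;-.0003 -.001 .05 0 0 0 .012;-.0003 -.001 .05 0 0 0 .005;-.0003 -.001 .05 0 0 0 .005;-.0003 -.001 .05 0 0 0 .005'; python3 nudge.py '0 0 0 0 0 10 .005;0 0 0 0 0 20 .005;0 0 0 0 0 30 .005;0 0 0 0 0 40 .005;0 0 0 0 0 50 .005;0 0 0 0 0 60 .005;0 0 0 0 0 70 .005;0 0 0 0 0 80 .005'; python3 nudge.py '0 0 0 0 0 5 .005;0 0 0 0 0 10 .005;0 0 0 0 0 11.5 .005;0 0 0 0 0 11.5 .005'
```

```text
clock: 57.22
tcp_pos: [0.5153, -0.1338, 0.0987]
tcp_rot: [-180.0, 0.1, -171.5]
ft_force: [-1.2, -2.7, 8.1]
opening: 0.0087
grasp_force: 42.4
clock: 58.22
tcp_pos: [0.5153, -0.1339, 0.0988]
tcp_rot: [179.9, 0.1, 108.1]
ft_force: [-3.0, -4.2, 8.0]
opening: 0.0088
grasp_force: 42.5
clock: 58.72
tcp_pos: [0.5152, -0.1339, 0.0988]
tcp_rot: [179.9, 0.1, 97.0]
ft_force: [-2.6, -4.5, 7.9]
opening: 0.0086
grasp_force: 43.6
```

```bash
python3 nudge.py '0 0 0 0 0 0 .03;0 0 0 0 0 0 .03;0 0 -.03 0 0 0 .04;0 0 -.06 0 0 10 .05;.03 0 -.06 0 0 20 .05;.08 0 -.06 0 0 30 .05;.08 0 -.06 0 0 40 .05;.08 0 -.06 0 0 50 .05' >/dev/null; python3 d.py .4276 -.0099 .12 8.83
```

```text
59.725 [ 0.505  -0.0533  0.1581] [-179.99   -0.     46.71] [0.2 0.7 0.4]
[-0.0215 -0.0861  0.0381] [-1.000e-02 -0.000e+00  3.788e+01]
```

```bash
python3 nudge.py '-.01 -.04 0 0 0 10 .04;-.0215 -.0861 0 0 0 20 .04;-.0215 -.0861 0 0 0 30 .04;-.0215 -.0861 0.02 0 0 37.9 .04;-.0215 -.0861 .038 0 0 37.9 .04;-.0215 -.0861 .038 0 0 37.9 .04;-.0215 -.0861 .038 0 0 37.9 .04'; python3 d.py .4276 -.0099 .044 8.83
```

```text
clock: 60.6
tcp_pos: [0.4277, -0.0111, 0.1204]
tcp_rot: [-180.0, -0.0, 9.1]
ft_force: [-0.2, -0.4, -0.3]
opening: 0.0402
grasp_force: 0.0
60.6 [ 0.4277 -0.0111  0.1204] [-1.80e+02 -1.00e-02  9.08e+00] [-0.2 -0.4 -0.3]
[ 0.0001 -0.0012  0.0764] [-0.   -0.01  0.25]
```

```bash
python3 nudge.py '0 -.001 .04 0 0 .2 .04;0 -.001 .06 0 0 .2 .04;0 -.001 .0764 0 0 .2 .04;0 -.001 .0764 0 0 .2 .04'; python3 nudge.py '0 0 0 0 0 0 .03;0 0 0 0 0 0 .02;0 0 0 0 0 0 .02;0 0 0 0 0 0 .02' 60
python3 - <<'E'
from h import *
from plant import r
c=r.capture("scene");cv2.imwrite("pics/s6.png",cv2.resize(c["frame"][165:265,270:400],None,fx=6,fy=6,interpolation=cv2.INTER_CUBIC))
E
```

```text
clock: 61.1
tcp_pos: [0.4272, -0.0101, 0.0434]
tcp_rot: [-180.0, 0.1, 8.9]
ft_force: [-0.4, 0.4, -0.0]
opening: 0.0402
grasp_force: 0.0
clock: 61.6
tcp_pos: [0.4279, -0.0099, 0.0446]
tcp_rot: [180.0, -0.1, 8.9]
ft_force: [-1.1, 7.2, 6.5]
opening: 0.0225
grasp_force: 58.8
```

View pics/s6.png

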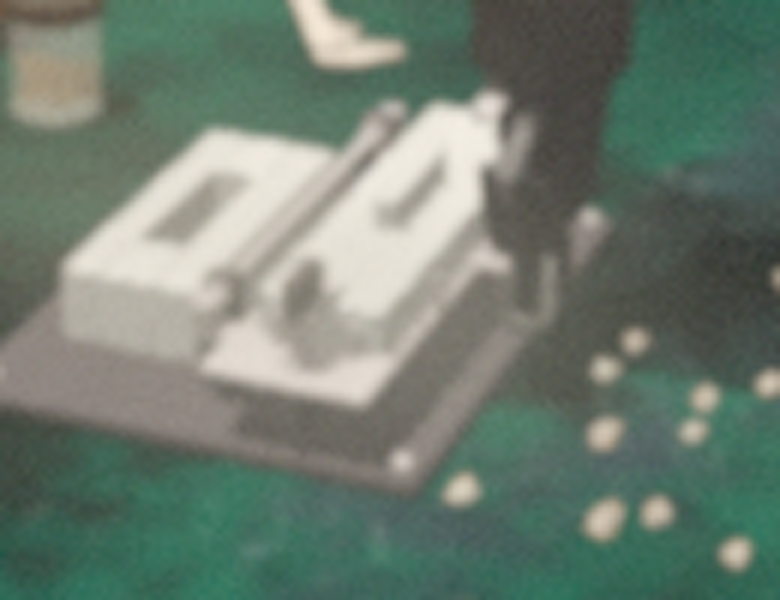

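The crop shows the fingers around the roller at (530,290), the tray flat on the leaf, and the left button turned in. I'll swing the leaf along the circle.

```bash
python3 nudge.py '-.0006 0 -.0214 0 0 0 .02;.0026 0 -.0426 0 0 0 .02' 80; python3 nudge.py '0 0 0 0 0 0 .02'
```

```text
clock: 61.9
tcp_pos: [0.4303, -0.0095, 0.0874]
tcp_rot: [180.0, -0.1, 8.9]
ft_force: [9.0, 7.1, -8.6]
opening: 0.0226
grasp_force: 78.6
clock: 62.02
tcp_pos: [0.4306, -0.0095, 0.0882]
tcp_rot: [180.0, -0.1, 8.9]
ft_force: [-0.7, 5.0, 0.5]
opening: 0.0224
grasp_force: 80.0
```

```bash
python3 nudge.py '.0067 0 -.0203 0 0 0 .02;.0169 0 -.0391 0 0 0 .02;.0303 0 -.0559 0 0 0 .02;.0463 0 -.0701 0 0 0 .02;.0645 0 -.0812 0 0 0 .02;.0844 0 -.0891 0 0 0 .02;.1054 0 -.0934 0 0 0 .02;.1268 0 -.0939 0 0 0 .02'; python3 nudge.py '0 0 0 0 0 0 .02'
```

```text
clock: 63.02
tcp_pos: [0.5554, 0.01, 0.1815]
tcp_rot: [180.0, -0.0, 8.9]
ft_force: [-3.1, -2.2, -9.5]
opening: 0.0224
grasp_force: 81.8
clock: 63.15
tcp_pos: [0.5569, 0.0101, 0.1812]
tcp_rot: [180.0, -0.2, 8.9]
ft_force: [4.3, 2.9, 7.9]
opening: 0.0228
grasp_force: 83.9
```

```bash
python3 nudge.py '.0211 0 .0031 0 0 0 .02;.0415 0 .0098 0 0 0 .02;.0603 0 .02 0 0 0 .02;.0771 0 .0334 0 0 0 .02;.0913 0 .0494 0 0 0 .02;.1024 0 .0676 0 0 0 .02;.1075 0 .077 0 0 0 .02;.1103 0 .0875 0 0 0 .02'; python3 nudge.py '.0023 0 .0105 0 0 0 .02;.004 0 .0175 0 0 0 .02;.004 0 .0175 0 0 0 .02'
```

```text
clock: 64.15
tcp_pos: [0.6651, 0.0269, 0.0923]
tcp_rot: [180.0, -0.1, 8.9]
ft_force: [5.5, 3.4, 3.2]
opening: 0.0224
grasp_force: 83.3
clock: 64.53
tcp_pos: [0.6687, 0.0275, 0.0744]
tcp_rot: [180.0, -0.1, 8.9]
ft_force: [8.4, 3.3, -4.5]
opening: 0.0222
grasp_force: 82.5
```

```bash
python3 nudge.py '0 0 .0015 0 0 0 .02;0 0 .003 0 0 0 .02;0 0 .003 0 0 0 .02'; python3 nudge.py '0 0 .001 0 0 0 .02;0 0 .001 0 0 0 .02'
```

```text
clock: 64.9
tcp_pos: [0.6689, 0.0275, 0.0727]
tcp_rot: [180.0, -0.1, 8.9]
ft_force: [4.0, 3.3, 8.7]
opening: 0.0227
grasp_force: 84.2
clock: 65.15
tcp_pos: [0.669, 0.0275, 0.0726]
tcp_rot: [180.0, -0.1, 8.9]
ft_force: [0.4, 3.0, 21.5]
opening: 0.0226
grasp_force: 85.8
```

```bash
python3 nudge.py '0 0 -.001 0 0 0 .04;0 0 -.001 0 0 0 .04;0 0 -.03 0 0 0 .04;0 0 -.06 0 0 0 .03;0 -.03 -.07 0 0 -10 .03;-.03 -.06 -.07 0 0 -20 .03;-.06 -.1 -.07 0 0 -30 .03;-.068 -.136 -.07 0 0 -40 .03' 40; python3 nudge.py '0 0 0 0 0 -10 .03;0 0 0 0 0 -20 .03;0 0 0 0 0 -30 .03;0 0 0 0 0 -40 .03;0 0 0 0 0 -50 .03;0 0 0 0 0 -50 .03;0 0 0 0 0 -50 .03'>/dev/null; python3 d.py .5811 .1516 .098 98.83
```

```text
clock: 66.15
tcp_pos: [0.5774, 0.1518, 0.1406]
tcp_rot: [-179.9, 0.1, 49.2]
ft_force: [0.8, 1.3, 0.1]
opening: 0.0299
grasp_force: 0.0
67.025 [0.5797 0.1512 0.1409] [-179.97    0.     98.62] [ 0.1  0.1 -0.9]
[0.0002 0.0014 0.0429] [-0.03  0.   -0.21]
```

```bash
python3 nudge.py '0 .0014 .025 0 0 0 .03;0 .0014 .0429 0 0 0 .03;0 .0014 .0429 0 0 0 .03;0 .0014 .0429 0 0 0 .012;0 .0014 .0429 0 0 0 .005;0 .0014 .0429 0 0 0 .005;0 .0014 .0429 0 0 0 .005'; python3 nudge.py '0 0 0 0 0 -10 .005;0 0 0 0 0 -20 .005;0 0 0 0 0 -30 .005;0 0 0 0 0 -40 .005;0 0 0 0 0 -50 .005;0 0 0 0 0 -60 .005;0 0 0 0 0 -70 .005;0 0 0 0 0 -80 .005'; python3 nudge.py '0 0 0 0 0 -5 .005;0 0 0 0 0 -10 .005;0 0 0 0 0 -12 .005;0 0 0 0 0 -12 .005'
```

```text
clock: 67.9
tcp_pos: [0.5814, 0.1516, 0.0987]
tcp_rot: [180.0, -0.0, 98.9]
ft_force: [-4.0, -1.4, 5.8]
opening: 0.0089
grasp_force: 42.3
clock: 68.9
tcp_pos: [0.5813, 0.1517, 0.0987]
tcp_rot: [180.0, 0.0, 179.2]
ft_force: [-4.6, 0.2, 7.0]
opening: 0.0089
grasp_force: 42.3
clock: 69.4
tcp_pos: [0.5813, 0.1517, 0.0987]
tcp_rot: [180.0, 0.0, -169.1]
ft_force: [-4.5, 0.6, 7.3]
opening: 0.0087
grasp_force: 42.3
```

```bash
python3 nudge.py '0 0 0 0 0 0 .03;0 0 0 0 0 0 .03;0 0 -.03 0 0 0 .03;0 0 -.05 0 0 0 .03;0 .04 -.05 0 0 10 .03;0 .08 -.05 0 0 20 .03;0 .12 -.05 0 0 30 .03;0 .17 -.05 0 0 40 .03' >/dev/null;  python3 d.py .6229 -.1172 .146 98.83
```

```text
70.4 [0.5493 0.3195 0.1483] [1.7998e+02 2.0000e-02 1.5049e+02] [ 1.1 -0.  -0.2]
[-0.2791 -0.3438  0.0023] [3.000e-02 1.000e-02 5.166e+01]
```

```bash
python3 nudge.py '-.279 -.344 0 0 0 51.7 .03;-.279 -.344 0 0 0 51.7 .03;-.279 -.344 0 0 0 51.7 .03;-.279 -.344 0 0 0 51.7 .03;-.279 -.344 0 0 0 51.7 .03;-.279 -.344 0 0 0 51.7 .03;-.279 -.344 0 0 0 51.7 .03;-.279 -.344 0 0 0 51.7 .03' >/dev/null; python3 nudge.py '0 0 0 0 0 0 .03;0 0 0 0 0 0 .03' >/dev/null; python3 d.py .6229 -.1172 .098 98.83
```

```text
71.65 [ 0.6253 -0.1165  0.1482] [-1.7998e+02 -2.0000e-02  9.9230e+01] [ 0.4  0.5 -0. ]
[-0.0004 -0.0025  0.0502] [-0.02 -0.02  0.4 ]
```

```bash
python3 nudge.py '-.0003 -.0022 .025 0 0 .3 .03;-.0003 -.0022 .05 0 0 .3 .03;-.0003 -.0022 .05 0 0 .3 .03;-.0003 -.0022 .05 0 0 .3 .012;-.0003 -.0022 .05 0 0 .3 .005;-.0003 -.0022 .05 0 0 .3 .005;-.0003 -.0022 .05 0 0 .3 .005'; python3 nudge.py '0 0 0 0 0 10 .005;0 0 0 0 0 20 .005;0 0 0 0 0 30 .005;0 0 0 0 0 40 .005;0 0 0 0 0 50 .005;0 0 0 0 0 60 .005;0 0 0 0 0 70 .005;0 0 0 0 0 80 .005'; python3 nudge.py '0 0 0 0 0 5 .005;0 0 0 0 0 10 .005;0 0 0 0 0 12 .005;0 0 0 0 0 12 .005'; python3 nudge.py '0 0 0 0 0 0 .03;0 0 0 0 0 0 .03;0 0 -.03 0 0 0 .03;0 0 -.06 0 0 0 .04'; python3 d.py .6686 .0275 .13 8.83
python3 - <<'E'
from h import *
from plant import r
c=r.capture("scene");cv2.imwrite("pics/s7.png",cv2.resize(c["frame"][155:265,260:400],None,fx=5.5,fy=5.4,interpolation=cv2.INTER_CUBIC))
E
```

```text
clock: 72.53
tcp_pos: [0.6232, -0.118, 0.0993]
tcp_rot: [180.0, -0.0, 98.9]
ft_force: [-4.4, 3.4, 4.3]
opening: 0.0093
grasp_force: 41.4
clock: 73.53
tcp_pos: [0.6225, -0.1177, 0.0992]
tcp_rot: [-179.9, 0.1, 18.5]
ft_force: [-9.1, 5.2, 7.9]
opening: 0.0088
grasp_force: 41.9
clock: 74.03
tcp_pos: [0.6224, -0.1176, 0.0992]
tcp_rot: [-179.9, 0.1, 6.9]
ft_force: [-8.4, 6.0, 7.8]
opening: 0.0091
grasp_force: 41.9
clock: 74.53
tcp_pos: [0.6236, -0.1185, 0.1591]
tcp_rot: [180.0, -0.0, 6.9]
ft_force: [0.8, 0.8, -0.3]
opening: 0.0402
grasp_force: 0.0
74.525 [ 0.6236 -0.1185  0.1591] [180.    -0.     6.86] [ 0.8  0.8 -0.3]
[ 0.0622 -0.1396  0.0291] [ 0.   -0.   -1.97]
```

View pics/s7.png

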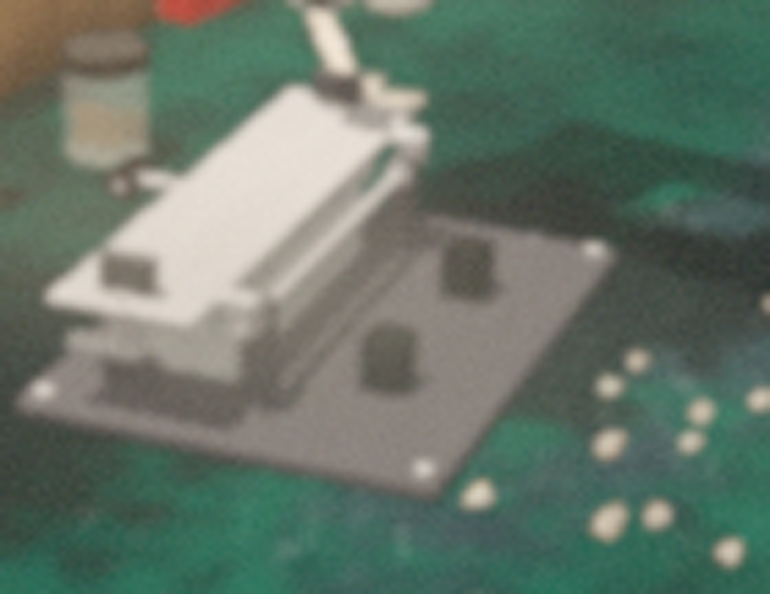

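The leaf lies fully over on the bed, and both rear fins, at (130,270) and (338,88), point across the hinge, so they are out. Next comes the knob for the swing back.

```bash
python3 nudge.py '.03 -.06 0 0 0 2 .04;.0622 -.1 0 0 0 -2 .04;.0622 -.1396 0 0 0 -2 .04;.0622 -.1396 .029 0 0 -2 .04;.0622 -.1396 .029 0 0 -2 .04;.0622 -.1396 .029 0 0 -2 .04' >/dev/null; python3 d.py .6688 .0275 .072 8.83
```

```text
75.325 [0.6689 0.0271 0.13  ] [ 1.7999e+02 -4.0000e-02  8.8400e+00] [-0.2  1.2  1. ]
[-0.0001 -0.0004  0.058 ] [ 0.01 -0.04  0.01]
```

```bash
python3 nudge.py '0 0 .03 0 0 0 .04;0 0 .058 0 0 0 .04;0 0 .058 0 0 0 .04;0 0 .058 0 0 0 .03;0 0 .058 0 0 0 .02;0 0 .058 0 0 0 .02;0 0 .058 0 0 0 .02' 80; python3 nudge.py '-.0007 0 -.0053 0 0 0 .02;-.0017 0 -.0106 0 0 0 .02;-.0029 0 -.0158 0 0 0 .02;-.0043 0 -.021 0 0 0 .02;-.0078 0 -.0311 0 0 0 .02;-.0122 0 -.0409 0 0 0 .02;-.0122 0 -.0409 0 0 0 .02'
python3 - <<'E'
from h import *
from plant import r
c=r.capture("scene");cv2.imwrite("pics/s8.png",cv2.resize(c["frame"][155:265,260:400],None,fx=5.5,fy=5.4,interpolation=cv2.INTER_CUBIC))
E
```

```text
clock: 76.2
tcp_pos: [0.6695, 0.0276, 0.0732]
tcp_rot: [180.0, -0.1, 8.9]
ft_force: [-1.0, 0.9, 7.2]
opening: 0.023
grasp_force: 78.3
clock: 77.08
tcp_pos: [0.6575, 0.0258, 0.114]
tcp_rot: [180.0, -0.2, 8.9]
ft_force: [4.7, 1.8, 5.4]
opening: 0.0224
grasp_force: 80.0
```

View pics/s8.png

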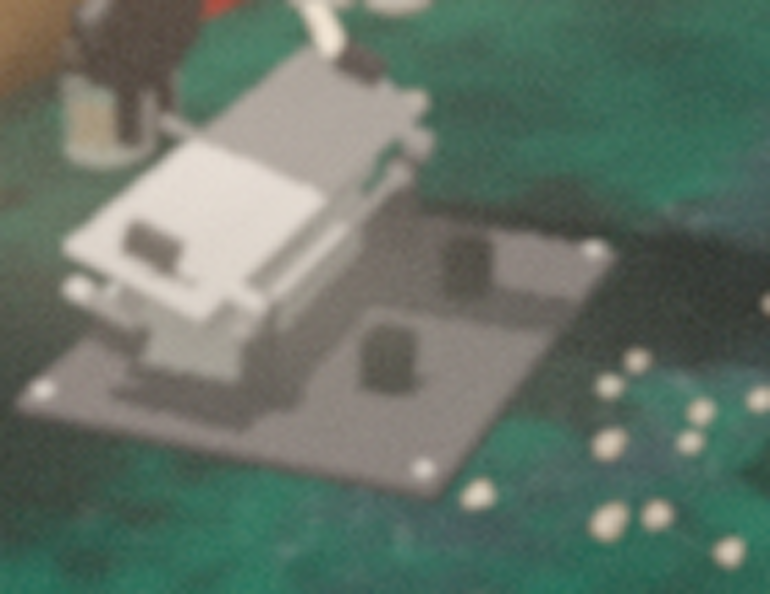

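```bash
python3 nudge.py '-.0111 0 -.0182 0 0 0 .02;-.0253 0 -.0342 0 0 0 .02;-.0421 0 -.0476 0 0 0 .02;-.0609 0 -.0578 0 0 0 .02;-.0813 0 -.0645 0 0 0 .02;-.1024 0 -.0676 0 0 0 .02;-.1238 0 -.0671 0 0 0 .02;-.1448 0 -.0628 0 0 0 .02'; python3 nudge.py '-.0199 0 .0079 0 0 0 .02;-.0381 0 .019 0 0 0 .02;-.0541 0 .0332 0 0 0 .02;-.0675 0 .05 0 0 0 .02;-.0777 0 .0688 0 0 0 .02;-.0844 0 .0891 0 0 0 .02;-.087 0 .1 0 0 0 .02;-.0876 0 .1103 0 0 0 .02'; python3 nudge.py '0 0 .0107 0 0 0 .02;0.0003 0 .0175 0 0 0 .02;.0006 0 .021 0 0 0 .02;.0006 0 .022 0 0 0 .02;.0006 0 .022 0 0 0 .02'
```

```text
clock: 78.12
tcp_pos: [0.5141, 0.0035, 0.1768]
tcp_rot: [180.0, -0.2, 8.9]
ft_force: [0.4, 3.7, 10.3]
opening: 0.0226
grasp_force: 80.9
clock: 79.12
tcp_pos: [0.4276, -0.0099, 0.0644]
tcp_rot: [180.0, -0.1, 8.9]
ft_force: [4.4, 6.9, 1.6]
opening: 0.0227
grasp_force: 79.8
clock: 79.75
tcp_pos: [0.4285, -0.0099, 0.0444]
tcp_rot: [180.0, -0.2, 8.9]
ft_force: [-5.4, 8.9, 61.4]
opening: 0.0225
grasp_force: 87.8
```

```bash
python3 nudge.py '0 0 -.004 0 0 0 .02;0 0 -.004 0 0 0 .02'; python3 nudge.py '0 0 0 0 0 0 .04;0 0 0 0 0 0 .04;0 0 -.04 0 0 0 .04;0 0 -.1 0 0 0 .04;0 .06 -.12 0 0 0 .04;0 .12 -.12 0 0 0 .04;0 .18 -.12 0 0 0 .04;0 .24 -.12 0 0 0 .04'; python3 nudge.py '0 .06 0 0 0 0 .04;0 .12 0 0 0 0 .04;-.01 .18 0 0 0 0 .04;-.02 .24 0 0 0 0 .04;-.02 .24 0 0 0 0 .04;-.02 .24 0 0 0 0 .04'
python3 - <<'E'
from h import *
from plant import r
c=r.capture("top")["frame"];d=r.capture("scene")["frame"]
o=np.zeros((600,800,3),np.uint8)
A=cv2.resize(c[140:235,270:385],None,fx=4,fy=4,interpolation=cv2.INTER_CUBIC)
B=cv2.resize(d[165:265,270:370],None,fx=3.4,fy=3.4,interpolation=cv2.INTER_CUBIC)
o[:380,:460]=A;o[:340,460:800]=B
cv2.imwrite("pics/z9.png",o[:380])
E
```

```text
clock: 80.0
tcp_pos: [0.4282, -0.0099, 0.0471]
tcp_rot: [180.0, -0.1, 8.9]
ft_force: [2.8, 8.0, 2.1]
opening: 0.0225
grasp_force: 79.9
clock: 81.0
tcp_pos: [0.4641, -0.2492, 0.1666]
tcp_rot: [-180.0, 0.0, 8.9]
ft_force: [1.3, 0.5, -0.4]
opening: 0.0403
grasp_force: 0.0
clock: 81.75
tcp_pos: [0.4809, -0.4869, 0.1658]
tcp_rot: [-179.9, 0.1, 8.8]
ft_force: [-0.6, 0.4, -0.5]
opening: 0.0398
grasp_force: 0.0
```

View pics/z9.png

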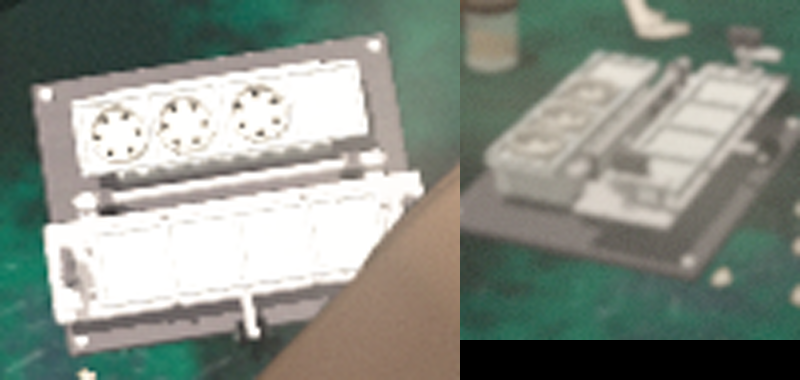

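The tray lies flat on the bed with all three caps seated open side up, at (117,132), (187,125) and (262,112). My back-off before releasing may have lifted the leaf slightly, so I'll press the roller gently down to its stop.

```bash
python3 d.py .4276 -.0099 .16 8.83; python3 nudge.py '.02 -.1 0 0 0 0 .0;.02 -.2 0 0 0 0 .0;.02 -.3 0 0 0 0 .0;.02 -.4 0 0 0 0 .0;.02 -.48 0 0 0 0 .0;.02 -.48 0 0 0 0 .0;.02 -.48 0 0 0 0 .0;.02 -.48 0 0 0 0 .0' 20 >/dev/null; python3 nudge.py '0 0 0 0 0 0 0;0 0 0 0 0 0 0'; python3 d.py .4276 -.0099 .078 8.83
```

```text
81.85 [ 0.4814 -0.4862  0.1664] [-1.7994e+02  4.0000e-02  8.9000e+00] [ 0.1  0.9 -0.1]
[ 0.0205 -0.4788  0.0068] [-0.06  0.04  0.07]
clock: 83.1
tcp_pos: [0.4273, -0.0096, 0.1669]
tcp_rot: [180.0, -0.0, 9.0]
ft_force: [0.0, 0.7, 0.2]
opening: 0.0
grasp_force: 0.0
83.1 [ 0.4273 -0.0096  0.1669] [ 1.7998e+02 -3.0000e-02  8.9800e+00] [0.  0.7 0.2]
[0.0002 0.0003 0.0889] [ 0.02 -0.03  0.15]
```

```bash
python3 nudge.py '0 0 .05 0 0 0 0;0 0 .08 0 0 0 0;0 0 .089 0 0 0 0;0 0 .091 0 0 0 0;0 0 .091 0 0 0 0'; python3 nudge.py '0 0 .001 0 0 0 0;0 0 .0015 0 0 0 0;0 0 .0015 0 0 0 0'
```

```text
clock: 83.72
tcp_pos: [0.428, -0.0103, 0.0764]
tcp_rot: [180.0, -0.1, 8.8]
ft_force: [0.5, 0.4, 0.5]
opening: 0.0003
grasp_force: 0.0
clock: 84.1
tcp_pos: [0.4278, -0.01, 0.0744]
tcp_rot: [180.0, -0.0, 8.9]
ft_force: [0.7, -1.1, 2.2]
opening: 0.0003
grasp_force: 1.1
```

```bash
python3 nudge.py '0 0 .001 0 0 0 0;0 0 .0015 0 0 0 0;0 0 .0015 0 0 0 0'; python3 nudge.py '0 0 .001 0 0 0 0;0 0 .0015 0 0 0 0;0 0 .0015 0 0 0 0'
```

```text
clock: 84.48
tcp_pos: [0.4276, -0.01, 0.0727]
tcp_rot: [180.0, -0.0, 8.9]
ft_force: [-0.2, -1.3, 9.2]
opening: -0.0001
grasp_force: 4.2
clock: 84.85
tcp_pos: [0.4285, -0.01, 0.0721]
tcp_rot: [180.0, -0.1, 8.9]
ft_force: [-1.1, 0.9, 33.9]
opening: -0.0003
grasp_force: 17.2
```

```bash
python3 nudge.py '0 0 -.03 0 0 0 0;0 0 -.09 0 0 0 0;0 .06 -.12 0 0 0 0;0 .12 -.12 0 0 0 0;0 .18 -.12 0 0 0 0;0 .24 -.12 0 0 0 0;.03 .3 -.12 0 0 0 0;.03 .3 -.12 0 0 0 0'; python3 nudge.py '0 .1 0 0 0 0 0;0 .16 0 0 0 0 0;0 .16 0 0 0 0 0;0 .16 0 0 0 0 0;0 .16 0 0 0 0 0'
python3 - <<'E'
from h import *
from plant import r
c=r.capture("top")["frame"];d=r.capture("scene")["frame"]
o=np.zeros((380,800,3),np.uint8)
o[:380,:460]=cv2.resize(c[140:235,270:385],None,fx=4,fy=4,interpolation=cv2.INTER_CUBIC)
o[:340,460:800]=cv2.resize(d[165:265,270:370],None,fx=3.4,fy=3.4,interpolation=cv2.INTER_CUBIC)
cv2.imwrite("pics/z10.png",o)
E
```

```text
clock: 85.85
tcp_pos: [0.5048, -0.3052, 0.1906]
tcp_rot: [179.9, -0.1, 8.7]
ft_force: [-0.0, 0.7, 0.5]
opening: -0.0002
grasp_force: 0.0
clock: 86.48
tcp_pos: [0.5274, -0.4586, 0.1905]
tcp_rot: [-179.9, 0.1, 8.9]
ft_force: [-0.2, 1.4, -0.8]
opening: 0.0001
grasp_force: 0.0
```

View pics/z10.png

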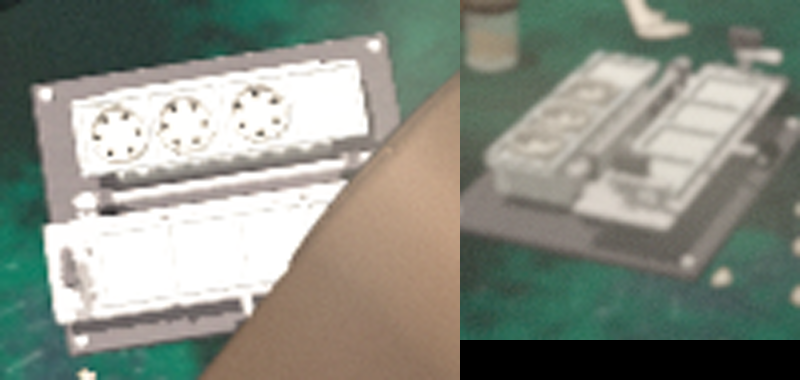

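The final view is unchanged: the tray is flat on the bed with the three caps seated, the leaf is back, and the robot is clear.

```bash
python3 -c "
from plant import r
print(r.sign_off())"
```

```text
the job is handed in; nothing more can be done
None
```

The job is handed in: all three caps present are seated open side up in the tray, which lies flat on the bed; both turnbuttons are out, the leaf is fully back, the larger cover was not touched, and it took about 87 s of the 210 s allowed (no verdict was returned).

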